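# Tighten the stud nut in a boxed-in joint sample

### The job

Tighten the six-lugged ring nut in the wooden joint sample with the ring wrench: seat the large ring fully down on it and turn it clockwise in short strokes between the boards, lifting and reseating the wrench, until the nut comes up firm against its stop. There hold a torque of about 1.2 N m on it (as from 12 N square to the middle of the handle) for half a second, never going over 1.5 N m, leaning hard on the boards or pushing the nut or its block with the fingers. Then lay the wrench back across both battens of its rest the way it lay, let go, and leave everything else where it is.

Things in the scene. Friction and masses are not known exactly. Their poses are not given: they have to be found in the camera images.
- wrench_grip (a point): Centre (half-way up) of the handle of the steel double-ended ring wrench, which starts lying across the rest's battens. Flat straight handle 14 mm wide, 14 mm high, bare for about 140 mm between two closed rings, level with it and as high. x runs along the handle from the large ring (at -100 mm) to the small ring (at +100 mm), z up. Balanced within 15 mm of this point.
- wrench_ring (a point): Centre of the large ring, level with the wrench's underside; axes as wrench_grip. Outside 57 mm across; six inner teeth 8.5 mm wide (bevelled to an edge over the lowest 4 mm) reach in to 14.5 mm from its centre; two of them lie on the handle's line. They go down between the nut's lugs in six positions 60 degrees apart, with about 5 degrees of rotary play and 1.4 mm of sideways play either way. The small ring has no teeth and does not fit.
- wrench: The wrench (0.34 kg give or take 20 %); origin on its underside, 7 mm below wrench_grip; axes the same.
- nut_axis (a point): Point on the nut's upright axis at the top of the washer (46 mm across) under the nut, 32 mm above the table; fixed to the wooden joint sample, whose place and yaw vary. x points out of the pocket's open mouth, z up. A fully seated wrench has its underside at this height. The 30 mm block below ends 45 mm forward of the axis.
- pocket: The boards round the nut, 75 mm above the table; origin on the table below the nut's axis, x out of the open mouth. Two side boards 18 mm thick, inner faces 45 mm either side of the axis, reaching 45 mm forward of it; back board, inner face 42 mm behind it. A wrench on the nut, its handle out of the mouth, can swing only about 39 degrees to either side of x.
- nut (a joint): Turning angle (rad) of the steel ring nut. Grows clockwise seen from above, which tightens; firm stop at 2.269. Drag about 0.3 N m; stays where left. Starts 70 to 95 degrees short of it. At multiples of 60 degrees (1.047) a wrench along the pocket's x would go on, but only give or take 9 degrees: the stud, from which the value and the stop are counted, is set a little differently each time, which is not measured.
- sample: The block with stud and nut (origin on the table below the axis, x out of the mouth). The nut: round core 26 mm across with six lugs 6 mm wide, 36 mm over their ends, 13 mm high; on it a 2 mm round cap 24 mm across and a 4 mm stud end on it (top 19 mm above nut_axis).
- rest_top (a point): Middle of the fixed wrench rest, level with the battens' tops, 30 mm above the table; x along the wrench as it starts (large ring towards -x). Two wooden battens 16 mm wide and 90 mm long across, 55 mm either side in x, with 4 mm high ears at their ends; between them a 6 mm board.
- hoop: Bystander: steel hoop, 110 mm across, 24 mm high; origin at its underside.
- swatch: Bystander: dark wood sample tile 75 x 75 x 18 mm; origin at its underside.
- swatch2: Bystander: stone sample tile 90 x 60 x 12 mm; origin at its underside.
- tape: Bystander: paper tape roll lying flat, 90 mm across, 24 mm high; origin at its underside.
- mallet: Bystander: wooden mallet lying down, about 250 mm long; origin at its underside.
- tray: Bystander: small wooden tray 100 x 80 x 40 mm; origin at its underside.
- gluepot: Bystander: white jar 56 mm across, 110 mm high; origin at its underside.
Mind the look-alikes: they are no part of the job. What is shaped like the sample but red is not meant.

How it is judged:
By the outcome, as a careful person would: the job done as asked, in the order asked, and still so for the second after the job is handed in, with the robot touching nothing.
It also fails if it takes over 72 s, if anything falls off the work surface, if the arm or the gripper's body presses on something with over 40 N, if the wrist force passes 120 N, or if a joint passes its speed limit or range.

### The arm

A 7-joint arm with a two-finger parallel gripper is mounted at the origin on the work surface. World frame = base frame: x ahead of the robot, y to its left, z up, the work surface at z = 0. Lengths are in mm, angles in rad, forces in N, time in s.
With the tool pointing down it reaches from about 400 to 875 mm from the base axis. Payload 4.4 kg.
Tool frame: the origin (TCP) lies at the very end of the fingers, on their centre line; the grasp point (between the pads) lies 19 mm behind it; y points along the fingers, x is the direction in which the jaws open and shut, and the axes are right-handed (so a half turn about y gives the same grasp; the last joint's range is limited). The gripper opens to 85 mm and grips with 20 to 120 N. Pads are 22 mm wide; open, the fingers measure 114 mm over their backs; the gripper's body (76 mm by 85 mm) begins 54 mm behind the grasp point. The pads swing forward as they close: fully open they stand 13 mm farther back than shut.
Start: joints at [-1.371, 0.628, 0.038, 1.517, -0.027, 0.996, -0.02], TCP at [170.717, 627.195, 194.813] pointing down, gripper open.
Joint ranges: [-3.06, 3.06], [-0.37, 2.12], [-1.25, 1.32], [0.18, 2.47], [-1.1, 4.24], [0.23, 1.98], [-2.94, 2.94]. Speed limits (rad/s): [2.57, 2.57, 3.14, 3.14, 3.14, 3.14, 3.14].

### API

Orientations are given as [roll, pitch, yaw] about the fixed x, y, z axes, in that order (R = Rz(yaw) Ry(pitch) Rx(roll)).
In Python, from cell import readout, eyes, finish_job gives the robot as it stands. The module is installed in compiled form; this text tells all that it offers.
- The arm moves only by the tool apply_moves, never from a script. Its argument "commands" is a list that holds one entry, the list of rows, each a list of 6 numbers: the shift along the tool's x, y, z in units of 0.04 m (1.0 is 0.04 m), then the turn, a rotation vector about the tool's x, y, z in units of 5 degrees (1.0 is 5 degrees). A call has 1 to 8 rows; each row shifts and turns the pose as measured when the row begins, along the tool's axes as they then stand; what a row does not reach is not made up. A row lasts 1/12 s, in which the tool goes at most 41.7 mm and 7.16 degrees, less where a joint would pass 70% of its speed; a pose out of reach is approached as far as the arm can. A call with a number of a shift or a turn outside -1 to 1 is refused whole. A call with a gripper value outside its range is refused whole. "claw" is the finger opening in mm, from 0 to 85.4, set as the call begins (left out, the last holds). The fingers move at their own pace and stop on an object; the grip force is fixed at half the most. Time passes only in rows, so rows that do not move let the fingers close. It gives the time, the measured TCP pose, the force and the opening at its end, in the units of the state.
- readout.read_state(): the state, without advancing time (a new reading comes with each control period).
- eyes.get_image(name): name is "scene" or "top" or "wrist"; returns a dict with "image" (420x560x3 uint8, red, green, blue), "mtx" (3x3 intrinsics, pixels), "rvec" (rotation vector, rad) and "tvec" (3), from world to camera coordinates, as OpenCV has them. Camera axes: x right, y down, z forward; pixel columns grow to the right and rows downward; lengths in mm; the calibration is good to about 2 mm. A picture is of the moment at which its call begins. There is no depth.
- finish_job(): hands the job in, once; it reports no verdict.
The state is a dict: "clock": time; "qpos": joint angles; "qd": joint speeds; "tau": joint torques, N m; "eef_pos": TCP position; "tool_rot": TCP orientation; "force": force on the tool from outside, world axes, zero at the start; "torque": the same for the moment, N m; "width": finger opening in mm.
Only numpy, scipy, OpenCV 4.12 (cv2) and the standard library are available. Lean on these libraries where they do the work, as an engineer would, in place of code of your own. Each camera call takes 0.05 s, during which the arm holds its last target. There are 200 camera calls.

## Working session

There is one attempt and no reset: what is moved stays moved. The work goes in short steps, Python scripts to look and compute and a tool call to move; the robot and the scene stay as the last step left them, time stands still between calls to the robot, and variables do not carry over. Pictures are saved under pics/ and viewed, about 8 in all and at most 12, crops included, and the job is handed in when it is done.

Besides the shell and the picture viewer there is one more tool, called as name(argument=value, ...), one argument or row to a line, values as JSON. apply_moves: Moves the arm, as the interface text tells. Shifts and turns lie within -1 to 1; 1 stands for 0.04 m of shift or 5 degrees of turn. Its arguments: {"type":"object","properties":{"commands":{"type":"array"},"claw":{"type":"number"}},"required":["commands"]}

```bash
mkdir -p pics; cat > h.py <<'E'
import numpy as np, cv2
from cell import readout, eyes, finish_job
from scipy.spatial.transform import Rotation as R
def cam(n):
    d=eyes.get_image(n); return d
def ray(d,px,z):
    Rm=cv2.Rodrigues(np.array(d["rvec"],float))[0]; t=np.array(d["tvec"],float).reshape(3)
    K=np.array(d["mtx"]); c=-Rm.T@t
    px=np.atleast_2d(px).astype(float)
    v=(Rm.T@np.linalg.inv(K)@np.c_[px,np.ones(len(px))].T).T
    return c+v*((z-c[2])/v[:,2])[:,None]
def proj(d,P):
    return cv2.projectPoints(np.atleast_2d(P).astype(float),np.array(d["rvec"],float),np.array(d["tvec"],float),np.array(d["mtx"],float),None)[0].reshape(-1,2)
def save(d,n,s=1.0,crop=None):
    im=d["image"][:,:,::-1]
    if crop: im=im[crop[1]:crop[3],crop[0]:crop[2]]
    cv2.imwrite("pics/"+n,cv2.resize(im,None,fx=s,fy=s,interpolation=cv2.INTER_CUBIC))
E
python3 - <<'E'
from h import *
import pickle
D={n:cam(n) for n in("top","scene")}
pickle.dump(D,open("d0.pkl","wb"))
save(D["top"],"top0.png",1.4);save(D["scene"],"scene0.png",1.4)
s=readout.read_state();print(s)
for n in D: print(n,-cv2.Rodrigues(np.array(D[n]["rvec"],float))[0].T@np.array(D[n]["tvec"]).reshape(3))
E
```

```text
{'clock': 0.1, 'qpos': array([-1.37079336,  0.6292249 ,  0.03842072,  1.51826123, -0.02700404,
        0.99632735, -0.01999386]), 'qd': array([ 0.00037626, -0.00121242, -0.00077097, -0.0040288 , -0.00109804,
       -0.00146064,  0.00018413]), 'tau': array([ 4.21541015e-03, -5.64530504e+01,  1.23128682e+00, -1.93970400e+01,
        1.14347582e-02,  5.46059120e-03, -2.40861436e-05]), 'eef_pos': array([170.53583158, 626.58160127, 194.00145976]), 'tool_rot': array([-1.57079451,  0.00170389,  1.30501691]), 'force': array([-0.02003907, -0.74666829,  0.75574044]), 'torque': array([-0.01959837, -0.01095617,  0.01358363]), 'width': 85.75151259191354}
top [ 300.69588502   41.12584434 1319.6845482 ]
scene [1227.84176345 -103.19677551  780.71855124]
```

View pics/top0.png

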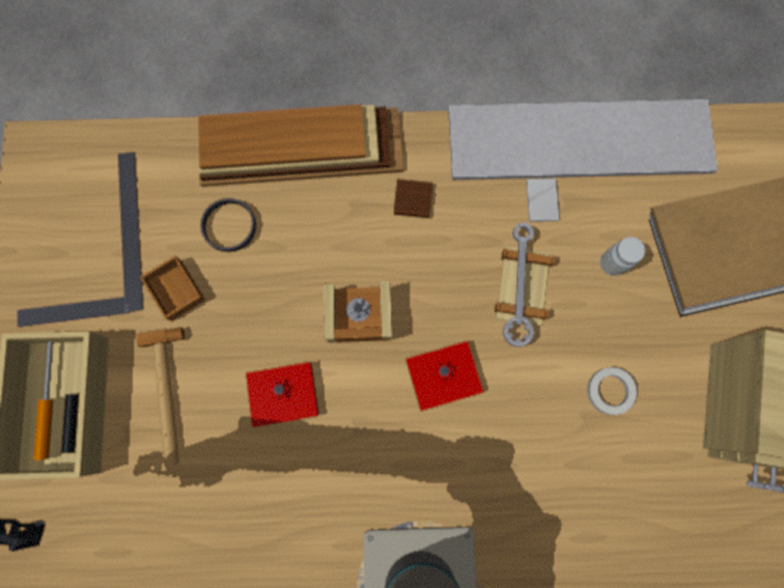

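View pics/scene0.png

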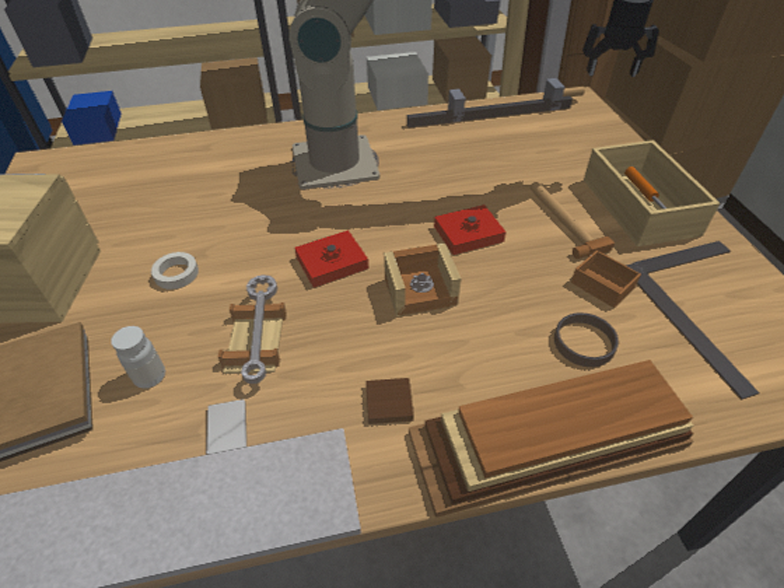

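Top view, in display pixels:
- **Wrench:** it lies at (521,282). The large ring is at (519,331) and the small ring at (523,232).
- **Sample:** the wooden one has its nut at (359,309) and opens upward, which is +x.
- **Look-alikes:** the red samples at (282,392) and (444,374) are not meant. The small ring at (523,232), the tape at (612,390) and the hoop at (228,224) are not the wrench ring.

I choose the wooden sample with boards and the larger toothed ring.

```bash
python3 - <<'E'
from h import *
import pickle
D=pickle.load(open("d0.pkl","rb"));d=D["top"]
c=lambda *p:np.array(p)/1.4
for n,p,z in[("ringL",c(519,331),44),("ringS",c(523,232),44),("nut",c(359,309),49),("boardL top f",c(328,285),75),("boardR f",c(385,284),75),("boardL b",c(332,340),75),("boardR b",c(390,335),75)]:
    print(n,ray(d,p,z)[0].round(1))
save(d,"crop0.png",4,(215,145,405,260))
d=cam("wrist");print(-cv2.Rodrigues(np.array(d["rvec"],float))[0].T@np.array(d["tvec"]).reshape(3),d["mtx"],cv2.Rodrigues(np.array(d["rvec"],float))[0])
E
```

```text
ringL [ 463.6 -207.3   44. ]
ringS [ 661.4 -228.3   44. ]
nut [514.  100.2  49. ]
boardL top f [557.5 157.3  75. ]
boardR f [556.6  48.6  75. ]
boardL b [452.1 150.5  75. ]
boardR b [458.6  41.6  75. ]
[ 89.40235793 648.95057447 374.03058244] [[294.27601197   0.         279.0472355 ]
 [  0.         294.27601197 208.87462275]
 [  0.           0.           1.        ]] [[ 0.26316544  0.96474883 -0.00191074]
 [ 0.91203348 -0.24813897  0.32653022]
 [ 0.31454552 -0.08767413 -0.94518483]]
```

View pics/crop0.png

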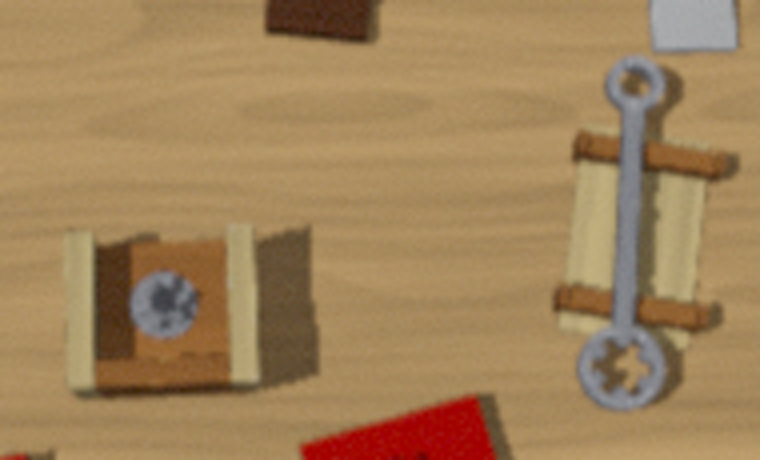

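```bash
cat >> h.py <<'E'
def plan(xyz,yawdeg,n,s=None):
    """print n rows for a straight run to TCP xyz (mm), jaw yaw (deg), fingers down"""
    s=s or readout.read_state()
    p=np.array(s["eef_pos"]);r0=R.from_euler("xyz",s["tool_rot"]);r1=R.from_euler("xyz",[-np.pi/2,0,np.radians(yawdeg)])
    w=(r0.inv()*r1).as_rotvec(); dp=(np.array(xyz)-p)/n
    print("from",p.round(1),np.degrees(s["tool_rot"]).round(2),"F",np.round(s["force"],1),"w",round(float(s["width"]),1))
    rows=[]
    for i in range(n):
        ri=r0*R.from_rotvec(w*i/n); rows.append(np.r_[ri.inv().apply(dp)/40,np.degrees(w/n)/5].round(3).tolist())
    m=np.abs(rows).max(); print("max",m); print(rows)
E
python3 -c "
from h import *
plan([505,104,200],94,16)"
```

```text
from [170.6 626.7 194.1] [-9.000e+01  8.000e-02  7.477e+01] F [ 0.7  0.2 -0.6] w 85.5
max 0.841
[[-0.651, -0.008, -0.719, -0.0, -0.24, -0.001], [-0.666, -0.008, -0.705, -0.0, -0.24, -0.001], [-0.68, -0.008, -0.691, -0.0, -0.24, -0.001], [-0.695, -0.008, -0.676, -0.0, -0.24, -0.001], [-0.709, -0.008, -0.662, -0.0, -0.24, -0.001], [-0.722, -0.009, -0.647, -0.0, -0.24, -0.001], [-0.736, -0.009, -0.631, -0.0, -0.24, -0.001], [-0.749, -0.009, -0.616, -0.0, -0.24, -0.001], [-0.762, -0.009, -0.6, -0.0, -0.24, -0.001], [-0.774, -0.009, -0.584, -0.0, -0.24, -0.001], [-0.786, -0.009, -0.567, -0.0, -0.24, -0.001], [-0.798, -0.009, -0.551, -0.0, -0.24, -0.001], [-0.809, -0.009, -0.534, -0.0, -0.24, -0.001], [-0.82, -0.009, -0.517, -0.0, -0.24, -0.001], [-0.831, -0.009, -0.5, -0.0, -0.24, -0.001], [-0.841, -0.009, -0.482, -0.0, -0.24, -0.001]]
```

apply_moves(
  commands=[
    [[-0.65, 0, -0.72, 0, -0.24, 0], [-0.67, 0, -0.7, 0, -0.24, 0], [-0.68, 0, -0.69, 0, -0.24, 0], [-0.7, 0, -0.68, 0, -0.24, 0], [-0.71, 0, -0.66, 0, -0.24, 0], [-0.72, 0, -0.65, 0, -0.24, 0], [-0.74, 0, -0.63, 0, -0.24, 0], [-0.75, 0, -0.62, 0, -0.24, 0]],
  ],
)

```text
clock: 0.82
eef_pos: [335.8, 364.5, 189.2]
tool_rot: [-1.564, -0.002, 1.501]
force: [0.1, -0.6, 0.9]
width: 85.4
```

apply_moves(
  commands=[
    [[-0.76, 0, -0.6, 0, -0.24, 0], [-0.77, 0, -0.58, 0, -0.24, 0], [-0.79, 0, -0.57, 0, -0.24, 0], [-0.8, 0, -0.55, 0, -0.24, 0], [-0.81, 0, -0.53, 0, -0.24, 0], [-0.82, 0, -0.52, 0, -0.24, 0], [-0.83, 0, -0.5, 0, -0.24, 0], [-0.84, 0, -0.48, 0, -0.24, 0]],
  ],
)

```text
clock: 1.48
eef_pos: [516.3, 93.8, 187.3]
tool_rot: [-1.564, -0.003, 1.678]
force: [0.1, 0.6, -0.3]
width: 85.3
```

```bash
python3 -c "
from h import *
plan([505,104,200],94,4)"
```

```text
from [516.3  93.8 187.3] [-89.59  -0.15  96.16] F [ 0.1  0.6 -0.3] w 85.3
max 0.108
[[0.071, -0.078, 0.064, -0.021, 0.108, 0.007], [0.07, -0.079, 0.064, -0.021, 0.108, 0.007], [0.07, -0.079, 0.065, -0.021, 0.108, 0.007], [0.069, -0.079, 0.065, -0.021, 0.108, 0.007]]
```

apply_moves(
  commands=[
    [[0.05, 0.25, 0.05, -0.02, 0.1, 0], [0.05, 0.25, 0.05, -0.02, 0.1, 0], [0.05, 0.25, 0.05, -0.02, 0.1, 0], [0.05, 0.2, 0.05, -0.02, 0.1, 0], [0, 0, 0, 0, 0, 0]],
  ],
)

```text
clock: 1.9
eef_pos: [514.7, 85.1, 147.6]
tool_rot: [-1.576, 0.004, 1.619]
force: [-0.8, 0.1, 0.4]
width: 85.2
```

```bash
python3 - <<'E'
from h import *
import pickle
d=cam("wrist");pickle.dump(d,open("d1.pkl","wb"))
print(proj(d,[[514,100,49]]))
save(d,"nut1.png",1.4)
E
```

```text
[[294.70629883 196.86793622]]
```

View pics/nut1.png

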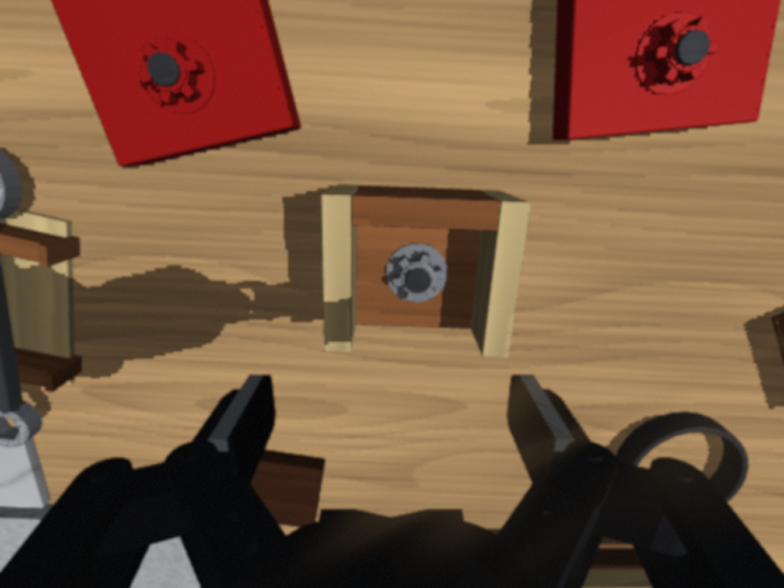

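```bash
python3 - <<'E'
from h import *
import pickle
d=pickle.load(open("d1.pkl","rb"))
save(d,"nut1c.png",8,(222,130,382,258)) if 0 else save(d,"nut1c.png",9,(262,160,337,226))
# washer mask: greyish
im=d["image"].astype(int);sat=im.max(2)-im.min(2)
sub=np.zeros(sat.shape,np.uint8);sub[165:225,262:330]=(sat[165:225,262:330]<28)
ys,xs=np.nonzero(sub);print(len(xs),xs.min(),xs.max(),ys.min(),ys.max())
cs=max(cv2.findContours(sub,0,1)[0],key=cv2.contourArea);hull=cv2.convexHull(cs).reshape(-1,2)
P=ray(d,hull,32)[:,:2]
A=np.c_[2*P,np.ones(len(P))];s=np.linalg.lstsq(A,(P**2).sum(1),rcond=None)[0];print("washer centre",s[:2],"r",np.sqrt(s[2]+s[0]**2+s[1]**2))
print("stud c",ray(d,np.array([417,281])/1.4,51))
print("board corners", [ray(d,np.array(p)/1.4,75)[0].round(1).tolist() for p in[(322,197),(351,197),(324,350),(351,350),(500,203),(527,203),(484,355),(508,355)]])
E
```

```text
1460 275 319 174 215
washer centre [516.84142464 103.8086512 ] r 22.951575734003033
stud c [[517.19372365 103.22430103  51.        ]]
board corners [[459.5, 40.8, 75.0], [458.7, 58.2, 75.0], [562.0, 41.3, 75.0], [561.1, 59.8, 75.0], [458.0, 147.9, 75.0], [457.2, 164.1, 75.0], [560.4, 150.8, 75.0], [559.6, 167.2, 75.0]]
```

View pics/nut1c.png

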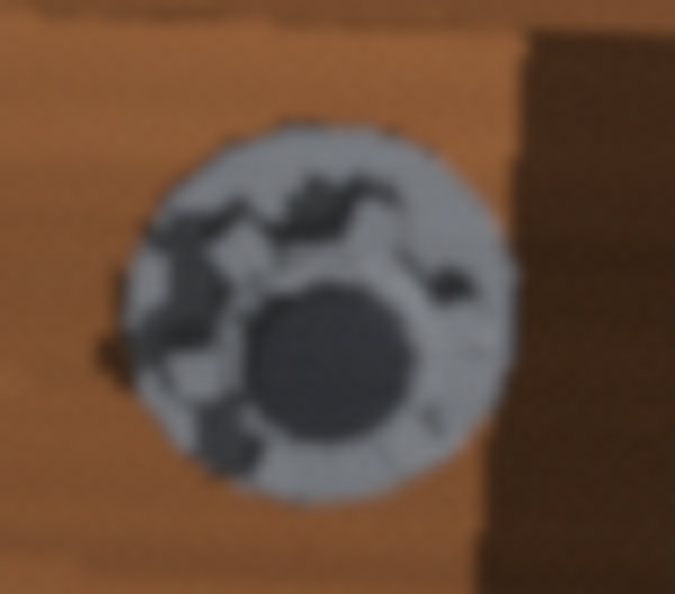

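```bash
python3 - <<'E'
from h import *
import pickle
d=pickle.load(open("d1.pkl","rb"))
for p in[(243,248),(378,222),(195,370)]:
    P=ray(d,np.array(p)/9+[262,160]-.5,45)[0,:2]-[517,103.5]
    print(p,P.round(1),np.hypot(*P).round(1),np.degrees(np.arctan2(P[1],P[0])).round(1),(np.degrees(np.arctan2(P[1],P[0]))%60).round(1))
# project the nut lugs for candidate phases onto an enlarged dark crop
im=cv2.resize(d["image"][160:226,262:337,::-1],None,fx=9,fy=9,interpolation=cv2.INTER_CUBIC)
for a,c in[(12,(0,255,255))]:
  for k in range(6):
    t=np.radians(a+60*k);u=np.array([np.cos(t),np.sin(t)]);v=np.array([-u[1],u[0]])
    Q=[np.r_[np.array([517,103.5])+u*r+v*w,45] for r,w in[(13,3),(18,3),(18,-3),(13,-3)]]
    q=((proj(d,Q)-[262,160]+.5)*9).astype(np.int32);cv2.polylines(im,[q],True,c,1)
cv2.imwrite("pics/nut1d.png",im)
E
```

```text
(243, 248) [-11.6 -10. ] 15.4 -139.2 40.8
(378, 222) [-15.3   4.6] 16.0 163.3 43.3
(195, 370) [  2.7 -14.6] 14.8 -79.5 40.5
```

Nut axis is about (517,103.5). The lugs sit at about 41.5° (mod 60), so the wrench goes on at a yaw of about 11.5°. Next I move above the wrench.

```bash
python3 -c "
from h import *
plan([560,-218,148],84,8)"
```

```text
from [515.3  85.1 148.2] [-90.34   0.24  92.77] F [0.2 0.6 0.5] w 85.3
max 0.953
[[-0.953, 0.005, -0.094, 0.009, 0.219, -0.005], [-0.951, 0.005, -0.112, 0.009, 0.219, -0.005], [-0.948, 0.004, -0.13, 0.009, 0.219, -0.005], [-0.946, 0.004, -0.148, 0.009, 0.219, -0.005], [-0.943, 0.003, -0.166, 0.009, 0.219, -0.005], [-0.939, 0.003, -0.184, 0.009, 0.219, -0.005], [-0.936, 0.002, -0.202, 0.009, 0.219, -0.005], [-0.932, 0.001, -0.22, 0.009, 0.219, -0.005]]
```

apply_moves(
  commands=[
    [[-0.95, 0, -0.09, 0, 0.22, 0], [-0.95, 0, -0.11, 0, 0.22, 0], [-0.95, 0, -0.13, 0, 0.22, 0], [-0.94, 0, -0.15, 0, 0.22, 0], [-0.94, 0, -0.17, 0, 0.22, 0], [-0.94, 0, -0.18, 0, 0.22, 0], [-0.9, 0, -0.2, 0, 0.22, 0], [-0.7, 0, -0.2, 0, 0.2, 0]],
  ],
)

```text
clock: 2.62
eef_pos: [568.2, -205.4, 152.9]
tool_rot: [-1.584, -0.003, 1.488]
force: [0.2, 0.5, -0.4]
width: 85.2
```

apply_moves(
  commands=[
    [[0, 0, 0, 0, 0, 0], [0, 0, 0, 0, 0, 0]],
  ],
)

```text
clock: 2.78
eef_pos: [568.9, -216.3, 154.1]
tool_rot: [-1.587, 0.003, 1.476]
force: [-0.2, 0.4, -0.1]
width: 85.2
```

```bash
python3 - <<'E'
from h import *
import pickle
d=cam("wrist");pickle.dump(d,open("d2.pkl","wb"))
s=readout.read_state();print(s["eef_pos"],np.degrees(s["tool_rot"]))
save(d,"wr1.png",1.4)
E
```

```text
[ 568.82610804 -217.06403191  154.22646472] [-90.96505582   0.24222985  84.56613249]
```

View pics/wr1.png

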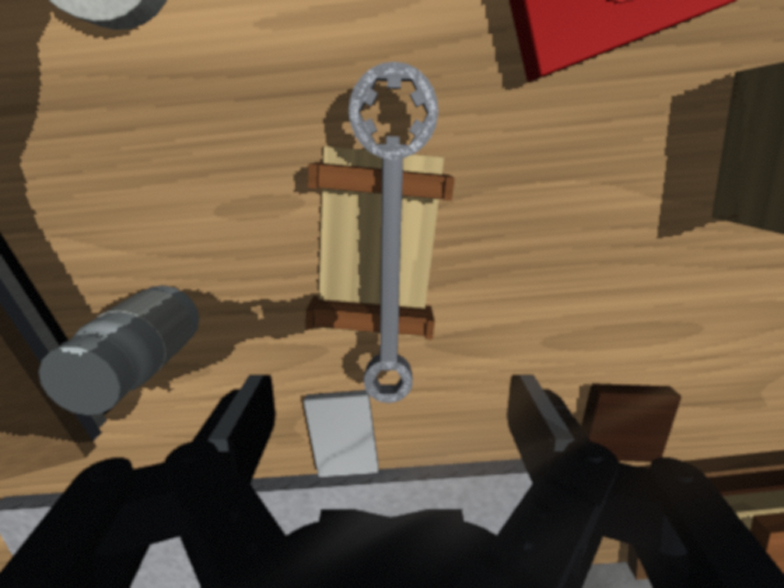

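The wrench is in view: large toothed ring at (393,109), small ring at (388,380), handle near x=391.

```bash
python3 - <<'E'
from h import *
import pickle
d=pickle.load(open("d2.pkl","rb"))
im=d["image"].astype(int);m=((im.max(2)-im.min(2))<30).astype(np.uint8)
m[:, :240]=0;m[:,320:]=0;m[:42]=0;m[290:]=0
n,l,st,ce=cv2.connectedComponentsWithStats(m)
k=l[170,279] if l[170,279] else 1+st[1:,4].argmax();print(st[k])
w=(l==k).astype(np.uint8)
def circ(y0,y1):
    ys,xs=np.nonzero(w);q=(ys>=y0)&(ys<y1)
    h=cv2.convexHull(np.c_[xs[q],ys[q]].astype(np.int32)).reshape(-1,2)
    P=ray(d,h,44)[:,:2];s=np.linalg.lstsq(np.c_[2*P,np.ones(len(P))],(P**2).sum(1),rcond=None)[0]
    return s[:2],np.sqrt(s[2]+s@np.r_[s[:2],0])
a=circ(0,110);b=circ(256,290);print(a,b)
ys,xs=np.nonzero(w);q=(ys>125)&(ys<245)
P=ray(d,np.array([[xs[q][ys[q]==y].mean(),y] for y in range(125,245)]),44)[:,:2]
vx,vy,x,y=cv2.fitLine(P.astype(np.float32),2,0,.01,.01).ravel();print("handle yaw",np.degrees(np.arctan2(vy,vx)),x,y)
D=b[0]-a[0];print("rings yaw",np.degrees(np.arctan2(D[1],D[0])),"mid",(a[0]+b[0])/2,"len",np.hypot(*D))
B=ray(d,np.array([(319,178),(454,187),(312,312),(434,322)])/1.4,34)[:,:2];print("batten ends",B.round(1),"mid",B.mean(0))
E
```

```text
[ 240   44   73  246 5589]
(array([ 463.84819375, -205.8747977 ]), np.float64(28.97951464666657)) (array([ 660.17803538, -240.89085816]), np.float64(30.64748336367909))
handle yaw nan nan nan
rings yaw -10.112555409907987 mid [ 562.01311457 -223.38282793] len 199.42801008062116
batten ends [[ 500.7 -260.8]
 [ 515.8 -166.8]
 [ 600.9 -281.9]
 [ 618.4 -187. ]] mid [ 558.92354739 -224.13927606]<stdin>:16: RuntimeWarning: Mean of empty slice.
  ret = ret.dtype.type(ret / rcount)
```

```bash
python3 - <<'E'
from h import *
import pickle
d=pickle.load(open("d2.pkl","rb"))
im=d["image"].astype(int);m=((im.max(2)-im.min(2))<30)
c=[]
for y in range(125,245):
    x=np.nonzero(m[y,268:292])[0]
    if 6<len(x)<17: c.append([268+x.mean(),y])
P=ray(d,c,44)[:,:2];vx,vy,x,y=cv2.fitLine(P.astype(np.float32),2,0,.01,.01).ravel();print(len(c),"handle yaw",np.degrees(np.arctan2(vy,vx)),x,y)
b=ray(d,np.array([388,380])/1.4-.0,44)[0,:2];a=np.array([463.85,-205.87]);D=b-a
print(b,np.degrees(np.arctan2(D[1],D[0])),(a+b)/2,np.hypot(*D))
E
python3 -c "
from h import *
plan([562,-217.5,80],84.5,4)"
```

```text
110 handle yaw -6.5895586 560.09503 -216.98004
[ 661.53868073 -227.76302958] -6.3194691417351345 [ 562.69434037 -216.81651479] 198.89725798758053
from [ 568.8 -217.1  154.2] [-90.97   0.24  84.57] F [ 0.3 -1.8  0.3] w 85.5
max 0.464
[[-0.005, 0.463, 0.05, 0.048, 0.003, -0.012], [-0.005, 0.463, 0.048, 0.048, 0.003, -0.012], [-0.006, 0.464, 0.046, 0.048, 0.003, -0.012], [-0.006, 0.464, 0.044, 0.048, 0.003, -0.012]]
```

apply_moves(
  commands=[
    [[0, 0.46, 0.05, 0.05, 0.05, 0], [0, 0.46, 0.05, 0.05, 0.05, 0], [0, 0.46, 0.05, 0.05, 0.05, 0], [0, 0.46, 0.04, 0.05, 0.05, 0], [0, 0, 0, 0, 0, 0], [0, 0, 0, 0, 0, 0]],
  ],
  claw=45,
)

```text
clock: 3.33
eef_pos: [565.5, -207.9, 81.9]
tool_rot: [-1.575, 0.001, 1.47]
force: [-0.1, -0.0, -0.2]
width: 44.8
```

```bash
python3 -c "
from h import *
plan([562.5,-217,18],83.5,5)"
```

```text
from [ 565.5 -207.9   81.9] [-9.025e+01  4.000e-02  8.425e+01] F [-0.1 -0.  -0.2] w 44.8
max 0.319
[[-0.046, 0.319, 0.012, 0.01, 0.03, -0.002], [-0.047, 0.319, 0.011, 0.01, 0.03, -0.002], [-0.047, 0.319, 0.011, 0.01, 0.03, -0.002], [-0.047, 0.319, 0.01, 0.01, 0.03, -0.002], [-0.047, 0.319, 0.01, 0.01, 0.03, -0.002]]
```

apply_moves(
  commands=[
    [[-0.12, 0.15, 0.03, 0.02, 0.08, 0], [-0.12, 0.15, 0.03, 0.02, 0.07, 0], [0, 0.15, 0, 0, 0, 0], [0, 0, 0, 0, 0, 0], [0, 0, 0, 0, 0, 0]],
  ],
)

```text
clock: 3.75
eef_pos: [564.7, -216.5, 66.1]
tool_rot: [-1.577, 0.001, 1.46]
force: [-0.7, 0.0, 0.3]
width: 44.9
```

```bash
python3 -c "
from h import *
plan([562.5,-217,18],83.5,4)"
```

```text
from [ 564.7 -216.5   66.1] [-9.036e+01  6.000e-02  8.365e+01] F [-0.7  0.   0.3] w 44.9
max 0.301
[[-0.004, 0.301, 0.015, 0.018, 0.007, -0.003], [-0.004, 0.301, 0.015, 0.018, 0.007, -0.003], [-0.004, 0.301, 0.014, 0.018, 0.007, -0.003], [-0.004, 0.301, 0.014, 0.018, 0.007, -0.003]]
```

apply_moves(
  commands=[
    [[0, 0.28, 0.02, 0.03, 0.01, 0], [0, 0.28, 0.02, 0.03, 0.01, 0], [0, 0.28, 0.02, 0.02, 0, 0], [0, 0.25, 0.01, 0, 0, 0], [0, 0, 0, 0, 0, 0], [0, 0, 0, 0, 0, 0]],
  ],
)

```text
clock: 4.25
eef_pos: [561.7, -216.4, 17.7]
tool_rot: [-1.569, 0.001, 1.458]
force: [-0.7, 0.1, -0.4]
width: 44.7
```

```bash
python3 -c "
from h import *
plan([562.5,-217,18],83.5,2)"
```

```text
from [ 561.7 -216.4   17.7] [-8.992e+01  5.000e-02  8.352e+01] F [-0.7  0.1 -0.4] w 44.7
max 0.01
[[-0.006, -0.004, -0.01, -0.008, 0.002, -0.005], [-0.006, -0.004, -0.01, -0.008, 0.002, -0.005]]
```

apply_moves(
  commands=[
    [[0, 0, 0, 0, 0, 0], [0, 0, 0, 0, 0, 0], [0, 0, 0, 0, 0, 0], [0, 0, 0, 0, 0, 0], [0, 0, 0, 0, 0, 0], [0, 0, 0, 0, 0, 0]],
  ],
  claw=0,
)

```text
clock: 4.75
eef_pos: [562.4, -216.5, 18.4]
tool_rot: [-1.571, 0.001, 1.458]
force: [-0.8, 0.8, 0.6]
width: 0.1
```

apply_moves(
  commands=[
    [[0, -0.2, 0, 0, 0, 0], [0, -0.3, 0, 0, 0, 0], [0, -0.4, 0, 0, 0, 0], [0, -0.4, 0, 0, 0, 0], [0, -0.4, 0, 0, 0, 0], [0, -0.3, 0, 0, 0, 0], [0, 0, 0, 0, 0, 0], [0, 0, 0, 0, 0, 0]],
  ],
)

```text
clock: 5.42
eef_pos: [563.8, -217.0, 109.2]
tool_rot: [-1.576, 0.002, 1.458]
force: [-0.3, 0.5, 0.1]
width: -0.2
```

```bash
python3 -c "
from h import *
s=readout.read_state();print(s['torque'])
plan([615.5,124,100],101.5,12)"
```

```text
[-0.00298101  0.04184027 -0.00431959]
from [ 563.8 -217.   109.2] [-90.29   0.13  83.52] F [-0.3  0.5  0.1] w -0.2
max 0.718
[[0.718, 0.018, -0.027, 0.005, -0.3, -0.003], [0.717, 0.018, -0.046, 0.005, -0.3, -0.003], [0.716, 0.018, -0.064, 0.005, -0.3, -0.003], [0.714, 0.018, -0.083, 0.005, -0.3, -0.003], [0.711, 0.018, -0.102, 0.005, -0.3, -0.003], [0.708, 0.018, -0.12, 0.005, -0.3, -0.003], [0.705, 0.019, -0.139, 0.005, -0.3, -0.003], [0.701, 0.019, -0.157, 0.005, -0.3, -0.003], [0.697, 0.019, -0.175, 0.005, -0.3, -0.003], [0.692, 0.019, -0.194, 0.005, -0.3, -0.003], [0.687, 0.019, -0.212, 0.005, -0.3, -0.003], [0.681, 0.019, -0.23, 0.005, -0.3, -0.003]]
```

Width 0 means the grasp missed, so I look again.

```bash
python3 - <<'E'
from h import *
import pickle
d=cam("wrist");t=cam("scene");pickle.dump((d,t),open("d3.pkl","wb"))
a=d["image"][:,:,::-1];b=t["image"][150:290,140:240,::-1]
b=cv2.resize(b,(300,420),interpolation=cv2.INTER_CUBIC)
cv2.imwrite("pics/miss.png",np.hstack([a[:,:490],b]))
E
```

```text
(no output)
```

View pics/miss.png

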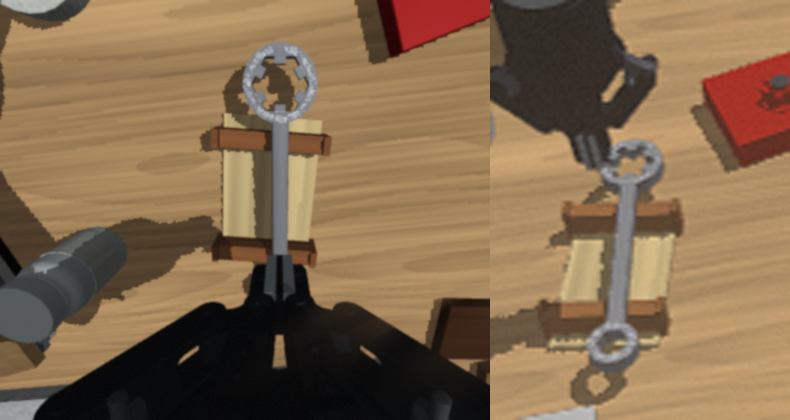

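```bash
python3 - <<'E'
from h import *
import pickle
d,t=pickle.load(open("d3.pkl","rb"))
s=readout.read_state();p=s["eef_pos"];print(p,s["width"],proj(d,[p])," scene",(proj(t,[p])-[140,150])*3+[490,0])
print("wrench mid in scene crop",(proj(t,[[562.5,-217,44],[463.85,-205.9,44]])-[140,150])*3+[490,0], "wrist",proj(d,[[562.5,-217,44],[463.85,-205.9,44]]))
# triangulate fingertip: wrist px (279,258), scene crop px (590,162)
def ln(d,px):
    a=ray(d,px,0)[0];b=ray(d,px,200)[0];u=(b-a)/np.linalg.norm(b-a);return a,u
def tri(p1,p2):
    a,u=ln(d,p1);b,v=ln(t,p2);k=np.linalg.lstsq(np.c_[u,-v],b-a,rcond=None)[0];return a+k[0]*u,b+k[1]*v
print("tip",tri((279,258),np.array([590-490,162])/3+[140,150]))
print("ring",tri((279,84),np.array([632-490,164])/3+[140,150]))
print("S-L ring dist etc wrench small in scene z44",ray(t,np.array([613-490,346])/3+[140,150],44),ray(t,np.array([632-490,164])/3+[140,150],44))
E
```

```text
[ 563.4973886  -216.89199449  108.38432698] -0.05999530699832432 [[279.34602374 238.89769609]]  scene [[603.55653642 190.13194666]]
wrench mid in scene crop [[618.72891256 241.00415641]
 [626.80346532 157.82227085]] wrist [[279.19474013 206.58126524]
 [278.99792689  84.23734092]]
tip (array([ 561.03096697, -216.76851267,  139.20529649]), array([ 561.3573612 , -221.11871508,  139.66617559]))
ring (array([ 463.05055667, -205.83170999,   34.04534582]), array([ 462.64038179, -202.98334416,   34.08504097]))
S-L ring dist etc wrench small in scene z44 [[ 670.65814608 -225.66538682   44.        ]] [[ 472.80191385 -201.65822317   44.        ]]
```

Both views put the real fingertips about 28–30 mm higher than the reported TCP, and the wrench hasn't moved. I'll go about 28 mm deeper. I'll also grip 25 mm further out along the handle, so the gripper body stays clear of the boards.

```bash
python3 -c "
from h import *
plan([587.3,-219.8,60],83.5,4)"
```

```text
from [ 563.5 -216.9  108.4] [-90.24   0.12  83.51] F [0.9 0.5 0.1] w -0.1
max 0.303
[[-0.001, 0.303, -0.149, 0.012, 0.001, -0.006], [-0.001, 0.303, -0.149, 0.012, 0.001, -0.006], [-0.001, 0.303, -0.149, 0.012, 0.001, -0.006], [-0.001, 0.303, -0.15, 0.012, 0.001, -0.006]]
```

apply_moves(
  commands=[
    [[0, 0, -0.15, 0.01, 0, 0], [0, 0, -0.15, 0.01, 0, 0], [0, 0.2, -0.15, 0.01, 0, 0], [0, 0.3, -0.15, 0.01, 0, 0], [0, 0.3, 0, 0, 0, 0], [0, 0.3, 0, 0, 0, 0], [0, 0, 0, 0, 0, 0], [0, 0, 0, 0, 0, 0]],
  ],
  claw=45,
)

```text
clock: 6.18
eef_pos: [587.3, -218.3, 53.5]
tool_rot: [-1.562, -0.0, 1.458]
force: [0.1, -0.3, 0.1]
width: 45.1
```

```bash
python3 -c "
from h import *
plan([587.3,-219.8,-9],83.5,6)"
```

```text
from [ 587.3 -218.3   53.5] [-8.950e+01 -1.000e-02  8.356e+01] F [ 0.1 -0.3  0.1] w 45.1
max 0.26
[[-0.006, 0.26, -0.003, -0.017, 0.002, 0.0], [-0.006, 0.26, -0.002, -0.017, 0.002, 0.0], [-0.006, 0.26, -0.002, -0.017, 0.002, 0.0], [-0.006, 0.26, -0.002, -0.017, 0.002, 0.0], [-0.006, 0.26, -0.001, -0.017, 0.002, 0.0], [-0.006, 0.26, -0.001, -0.017, 0.002, 0.0]]
```

apply_moves(
  commands=[
    [[0, 0.26, 0, -0.02, 0, 0], [0, 0.26, 0, -0.02, 0, 0], [0, 0.26, 0, -0.02, 0, 0], [0, 0.26, 0, -0.02, 0, 0], [0, 0.15, 0, -0.02, 0, 0], [0, 0, 0, 0, 0, 0], [0, 0, 0, 0, 0, 0]],
  ],
)

```text
clock: 6.77
eef_pos: [585.6, -218.1, -0.5]
tool_rot: [-1.569, -0.001, 1.458]
force: [0.2, -0.8, 0.2]
width: 45.0
```

```bash
python3 -c "
from h import *
plan([587.3,-219.8,-9],83.5,2)"
```

```text
from [ 5.856e+02 -2.181e+02 -5.000e-01] [-8.990e+01 -4.000e-02  8.354e+01] F [ 0.2 -0.8  0.2] w 45.0
max 0.106
[[-0.019, 0.106, -0.023, -0.01, 0.004, 0.004], [-0.019, 0.106, -0.023, -0.01, 0.004, 0.004]]
```

No contact with eef z at about 0, which confirms the tips are higher than reported. I go down a little further and then close.

apply_moves(
  commands=[
    [[-0.02, 0.11, -0.02, 0, 0, 0], [-0.02, 0.11, -0.02, 0, 0, 0], [0, 0, 0, 0, 0, 0], [0, 0, 0, 0, 0, 0]],
  ],
)

```text
clock: 7.1
eef_pos: [588.2, -220.5, -9.1]
tool_rot: [-1.571, -0.0, 1.458]
force: [0.3, -0.1, 0.2]
width: 45.0
```

apply_moves(
  commands=[
    [[0, 0, 0, 0, 0, 0], [0, 0, 0, 0, 0, 0], [0, 0, 0, 0, 0, 0], [0, 0, 0, 0, 0, 0], [0, 0, 0, 0, 0, 0], [0, 0, 0, 0, 0, 0]],
  ],
  claw=0,
)

```text
clock: 7.6
eef_pos: [588.9, -220.5, -8.3]
tool_rot: [-1.573, 0.0, 1.458]
force: [0.2, 0.1, -0.3]
width: 12.6
```

apply_moves(
  commands=[
    [[0, 0, 0, 0, 0, 0], [0, -0.1, 0, 0, 0, 0], [0, -0.2, 0, 0, 0, 0], [0, -0.3, 0, 0, 0, 0], [0, -0.3, 0, 0, 0, 0], [0, 0, 0, 0, 0, 0], [0, 0, 0, 0, 0, 0]],
  ],
)

```text
clock: 8.18
eef_pos: [587.7, -220.1, 30.7]
tool_rot: [-1.571, -0.0, 1.458]
force: [-0.1, -0.3, -4.9]
width: 12.7
```

```bash
python3 - <<'E'
from h import *
import pickle
s=readout.read_state();print(s["eef_pos"],np.degrees(s["tool_rot"]),s["force"],s["torque"],s["width"])
d=cam("wrist");t=cam("scene");pickle.dump((d,t),open("d4.pkl","wb"))
a=d["image"][:,:,::-1];b=t["image"][130:270,140:240,::-1]
cv2.imwrite("pics/lift.png",np.hstack([a[:,:490],cv2.resize(b,(300,420),interpolation=cv2.INTER_CUBIC)]))
E
```

```text
[ 587.65296744 -220.09833815   30.72430771] [-8.99920984e+01 -2.55409375e-02  8.35421545e+01] [-0.0549496  -0.2543402  -4.92389417] [ 0.01243745 -0.12210591  0.02074777] 12.665717097846494
```

View pics/lift.png

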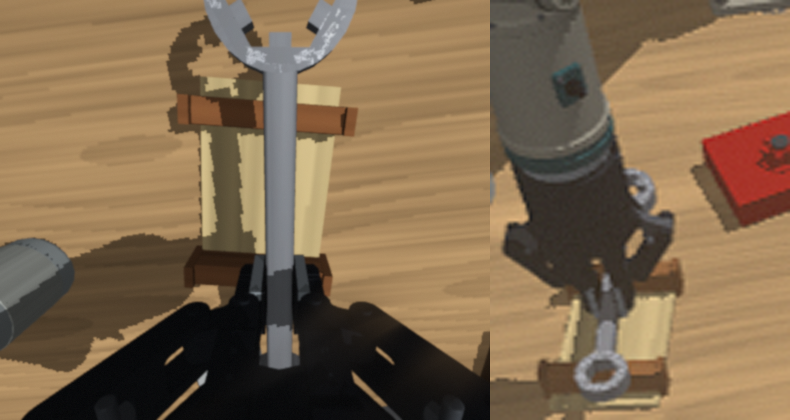

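Held, with the lift clean: the wrench is level and the moment matches its centre of mass 25 mm inboard. Next I carry it over the nut.

```bash
python3 -c "
from h import *
plan([640.4,128.2,65],101.5,11)"
```

```text
from [ 587.8 -220.1   30.3] [-9.000e+01 -2.000e-02  8.354e+01] F [ 0.3  0.5 -4.1] w 12.5
max 0.8
[[0.8, -0.078, -0.03, 0.0, -0.326, 0.0], [0.799, -0.079, -0.053, 0.0, -0.326, 0.0], [0.797, -0.079, -0.075, 0.0, -0.326, 0.0], [0.795, -0.079, -0.098, 0.0, -0.326, 0.0], [0.792, -0.079, -0.121, 0.0, -0.326, 0.0], [0.788, -0.079, -0.143, 0.0, -0.326, 0.0], [0.783, -0.079, -0.165, 0.0, -0.326, 0.0], [0.778, -0.079, -0.188, 0.0, -0.326, 0.0], [0.773, -0.079, -0.21, 0.0, -0.326, 0.0], [0.766, -0.079, -0.232, 0.0, -0.326, 0.0], [0.759, -0.079, -0.253, 0.0, -0.326, 0.0]]
```

apply_moves(
  commands=[
    [[0.2, -0.3, 0, 0, 0, 0], [0.4, -0.3, -0.03, 0, -0.2, 0], [0.7, -0.2, -0.04, 0, -0.33, 0], [0.8, -0.05, -0.07, 0, -0.33, 0], [0.8, 0, -0.1, 0, -0.33, 0], [0.79, 0, -0.12, 0, -0.33, 0], [0.79, 0, -0.14, 0, -0.33, 0], [0.78, 0, -0.17, 0, -0.33, 0]],
  ],
)

```text
clock: 8.95
eef_pos: [621.2, -4.6, 71.1]
tool_rot: [-1.571, 0.003, 1.649]
force: [0.1, 0.1, -4.0]
width: 12.2
```

apply_moves(
  commands=[
    [[0.78, 0, -0.19, 0, -0.33, 0], [0.77, 0, -0.21, 0, -0.33, 0], [0.76, 0, -0.23, 0, -0.33, 0], [0.6, 0, -0.25, 0, -0.3, 0], [0.3, 0, -0.15, 0, -0.2, 0], [0, 0, 0, 0, 0, 0], [0, 0, 0, 0, 0, 0]],
  ],
)

```text
clock: 9.53
eef_pos: [641.8, 162.8, 77.7]
tool_rot: [-1.576, -0.01, 1.815]
force: [-0.0, -0.8, -4.8]
width: 12.6
```

```bash
python3 -c "
from h import *
plan([640.4,128.2,55],101.5,3)"
```

```text
from [641.8 162.8  77.7] [-90.32  -0.57 104.01] F [-0.  -0.8 -4.8] w 12.6
max 0.28
[[-0.279, 0.186, 0.082, 0.021, 0.167, 0.038], [-0.279, 0.187, 0.078, 0.021, 0.167, 0.038], [-0.28, 0.188, 0.073, 0.021, 0.167, 0.038]]
```

apply_moves(
  commands=[
    [[-0.2, 0.05, 0.06, 0.02, 0.14, 0.04], [-0.25, 0.1, 0.06, 0.02, 0.14, 0.04], [-0.25, 0.1, 0.06, 0.02, 0.14, 0.04], [-0.1, 0.05, 0.03, 0, 0.05, 0], [0, 0, 0, 0, 0, 0], [0, 0, 0, 0, 0, 0]],
  ],
)

```text
clock: 10.03
eef_pos: [639.2, 113.7, 64.2]
tool_rot: [-1.566, 0.009, 1.757]
force: [0.5, 0.1, -4.0]
width: 12.2
```

```bash
python3 - <<'E'
from h import *
import pickle
plan([640.4,128.2,62],101.5,3)
d=cam("wrist");t=cam("top");pickle.dump((d,t),open("d5.pkl","wb"))
s=readout.read_state();e=s["eef_pos"];th=s["tool_rot"][2]-np.pi/2
o=lambda a,l:e[:2]+[a*np.cos(th)-l*np.sin(th),a*np.sin(th)+l*np.cos(th)]
print("ring",o(-125.9,.4),np.degrees(th))
a=d["image"][:200,150:410,::-1]
q=proj(t,[[517,103.5,60]])[0].astype(int);print(q,proj(d,[[517,103.5,51]]))
b=t["image"][q[1]-45:q[1]+45,q[0]-50:q[0]+50,::-1]
cv2.imwrite("pics/hover.png",np.hstack([cv2.resize(a,(520,400),interpolation=cv2.INTER_CUBIC),cv2.resize(b,(280,252)),][0:1]+[np.vstack([cv2.resize(b,(280,252),interpolation=cv2.INTER_CUBIC),np.zeros((148,280,3),np.uint8)])]))
E
```

```text
from [639.2 113.7  64.2] [-89.7    0.53 100.66] F [ 0.5  0.1 -4. ] w 12.2
max 0.117
[[0.117, 0.017, -0.033, -0.02, -0.056, -0.035], [0.116, 0.017, -0.033, -0.02, -0.056, -0.035], [0.116, 0.018, -0.034, -0.02, -0.056, -0.035]]
ring [515.54628319  91.52381396] 10.726851340216502
[254 218] [[301.10966565  38.58198295]]
```

View pics/hover.png

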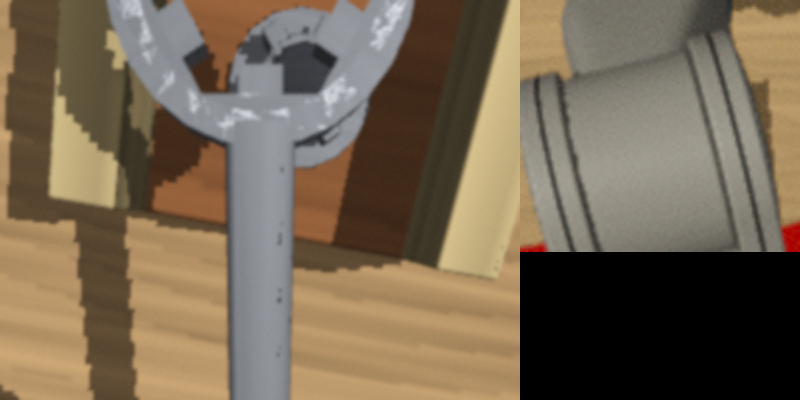

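```bash
python3 - <<'E'
from h import *
import pickle
from scipy.optimize import least_squares
d,_=pickle.load(open("d5.pkl","rb"))
im=d["image"];g=im.astype(int);m=((g.max(2)-g.min(2))<22)&(g.max(2)>95)
# outer edge points: per row, first/last grey px within the ring span
L=[];
for y in range(2,62,4):
    x=np.nonzero(m[y,195:365])[0]+195; L+= [[x.min(),y],[x.max(),y]]
L=np.array(L,float);print(L[:12].tolist(),L[-6:].tolist())
e=np.array([639.2,113.7,64.2]);th=np.radians(10.66)
print("handle rows",[ (np.nonzero(m[y,255:300])[0]+255)[[0,-1]].tolist() for y in (85,120,150,190)])
print(proj(d,[np.r_[e[:2]+[a*np.cos(th)-l*np.sin(th),a*np.sin(th)+l*np.cos(th)],e[2]+52.3] for a,l in[(-125.9,.4),(-97,.4),(-60,.2),(-125.9,28.9),(-125.9,-28.1),(-60,7.2),(-60,-6.8)]]))
E
```

```text
[[203.0, 2.0], [356.0, 2.0], [204.0, 6.0], [355.0, 6.0], [205.0, 10.0], [355.0, 10.0], [207.0, 14.0], [353.0, 14.0], [209.0, 18.0], [351.0, 18.0], [211.0, 22.0], [350.0, 22.0]] [[228.0, 50.0], [333.0, 50.0], [233.0, 54.0], [332.0, 54.0], [238.0, 58.0], [332.0, 58.0]]
handle rows [[265, 296], [265, 296], [266, 295], [266, 294]]
[[279.13795853 -14.00384456]
 [279.16257989  72.55825093]
 [278.73219123 165.15524025]
 [357.21288718 -14.32415971]
 [201.42236921 -13.68500366]
 [294.7249808  165.17447086]
 [262.75453473 165.13602785]]
```

```bash
python3 - <<'E'
from h import *
import pickle
from scipy.optimize import least_squares
d,_=pickle.load(open("d5.pkl","rb"))
g=d["image"].astype(int);m=((g.max(2)-g.min(2))<22)&(g.max(2)>95)
L=[]
for y in range(2,44,2):
    x=np.nonzero(m[y,195:365])[0]+195; L+= [[x.min()-.5,y],[x.max()+.5,y]]
for z in(110,116.5):
    P=ray(d,np.array(L),z)[:,:2]
    r=least_squares(lambda c:np.hypot(*(P-c).T)-28.5,[515,91],loss="soft_l1");print(z,r.x,np.abs(r.fun).mean())
# stud top again
k=(g.max(2)<75)&((g.max(2)-g.min(2))<20)
print("nut stud (disp 310,70)->",ray(d,np.array([310,70])/2+[150,0],51))
h=ray(d,np.array([[280.5,85],[280,190]]),116.5);print(h, np.degrees(np.arctan2(*(h[1]-h[0])[1::-1])))
E
```

```text
110 [517.79562204  91.52697089] 0.6585947513278552
116.5 [516.43889303  91.29042221] 0.19971980042155885
nut stud (disp 310,70)-> [[514.79946749 105.33048767  51.        ]]
[[548.19153391  97.5228219  116.5       ]
 [591.14377625 105.42974809 116.5       ]] 10.430599957065954
```

The wrist fit puts the ring at (516.4,91.3) and the prediction gives (515.5,91.5), so they agree. I align over the nut and lower to just above the stud.

apply_moves(
  commands=[
    [[0.12, 0, -0.04, -0.02, -0.05, -0.04], [0.12, 0, -0.04, -0.02, -0.05, -0.04], [0.12, 0, -0.03, -0.02, -0.05, -0.03], [0, 0, 0, 0, 0, 0], [0, 0, 0, 0, 0, 0]],
  ],
)

```text
clock: 10.55
eef_pos: [641.5, 134.4, 64.8]
tool_rot: [-1.574, -0.004, 1.775]
force: [-0.7, -0.1, -4.4]
width: 12.2
```

```bash
python3 -c "
from h import *
plan([640,128.1,18],101.5,4)"
```

```text
from [641.5 134.4  64.8] [-90.16  -0.26 101.72] F [-0.7 -0.1 -4.4] w 12.2
max 0.292
[[-0.038, 0.292, 0.018, 0.008, 0.011, 0.013], [-0.038, 0.292, 0.018, 0.008, 0.011, 0.013], [-0.037, 0.292, 0.017, 0.008, 0.011, 0.013], [-0.037, 0.292, 0.017, 0.008, 0.011, 0.013]]
```

apply_moves(
  commands=[
    [[-0.04, 0.2, 0.01, 0.01, 0.01, 0.01], [-0.04, 0.25, 0.01, 0.01, 0.01, 0.01], [-0.02, 0.25, 0.01, 0, 0, 0], [0, 0.15, 0, 0, 0, 0], [0, 0, 0, 0, 0, 0], [0, 0, 0, 0, 0, 0]],
  ],
)

```text
clock: 11.05
eef_pos: [640.1, 130.4, 25.9]
tool_rot: [-1.57, -0.002, 1.775]
force: [0.2, -0.2, -4.2]
width: 12.6
```

```bash
python3 -c "
from h import *
plan([640,128.1,18],101.5,2)"
```

```text
from [640.1 130.4  25.9] [-89.94  -0.14 101.68] F [ 0.2 -0.2 -4.2] w 12.6
max 0.099
[[-0.029, 0.099, 0.007, -0.006, 0.018, 0.014], [-0.029, 0.099, 0.007, -0.006, 0.018, 0.014]]
```

apply_moves(
  commands=[
    [[-0.05, 0.05, 0, 0, 0.02, 0.01], [0, 0.1, 0, 0, 0.01, 0], [0, 0.1, 0, 0, 0, 0], [0, 0.1, 0, 0, 0, 0], [0, 0, 0, 0, 0, 0], [0, 0, 0, 0, 0, 0]],
  ],
)

```text
clock: 11.55
eef_pos: [641.1, 127.8, 10.7]
tool_rot: [-1.57, -0.001, 1.771]
force: [0.5, 0.6, -3.3]
width: 12.5
```

```bash
python3 - <<'E'
from h import *
import pickle
plan([640,128.1,-7],101.5,4)
s=readout.read_state();print(s["force"],s["torque"],s["tau"][0])
d=cam("wrist");pickle.dump(d,open("d6.pkl","wb"))
save(d,"pre.png",2.6,(130,0,430,200))
E
```

```text
from [641.1 127.8  10.7] [-8.9980e+01 -7.0000e-02  1.0147e+02] F [ 0.5  0.6 -3.3] w 12.5
max 0.11
[[0.003, 0.11, 0.007, -0.001, -0.001, 0.003], [0.003, 0.11, 0.007, -0.001, -0.001, 0.003], [0.003, 0.11, 0.007, -0.001, -0.001, 0.003], [0.003, 0.11, 0.007, -0.001, -0.001, 0.003]]
[ 0.51916997  0.59544485 -3.2984845 ] [ 0.02222707 -0.16362118  0.00045787] -0.010378638398833573
```

View pics/pre.png

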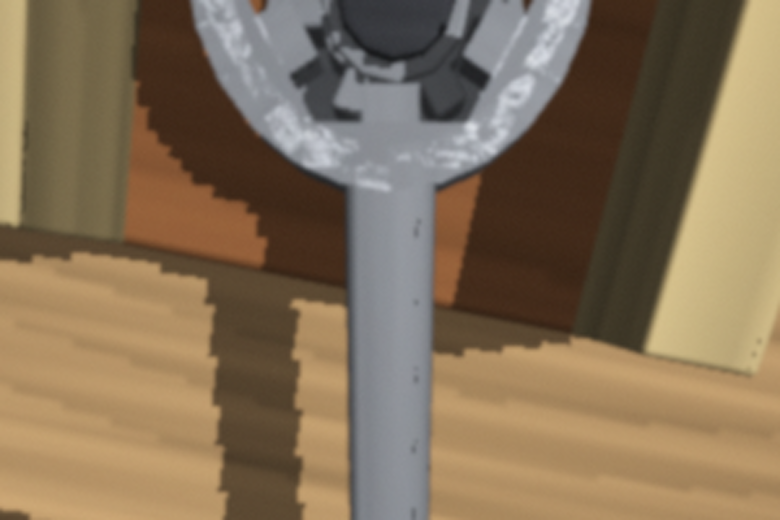

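The stud is centred in the ring, and the near tooth lies between two lugs. I lower gently.

apply_moves(
  commands=[
    [[0, 0.08, 0.02, 0, 0, 0], [0, 0.1, 0.01, 0, 0, 0], [0, 0.08, 0, 0, 0, 0], [0, 0.04, 0, 0, 0, 0], [0, 0, 0, 0, 0, 0], [0, 0, 0, 0, 0, 0]],
  ],
)

```text
clock: 12.1
eef_pos: [640.2, 128.5, -1.9]
tool_rot: [-1.572, -0.002, 1.771]
force: [0.6, 0.2, -2.7]
width: 12.1
```

```bash
python3 -c "
from h import *
plan([640,128.1,-7],101.5,2)
s=readout.read_state();print(s['force'],s['torque'])"
```

```text
from [640.2 128.5  -1.9] [-90.06  -0.11 101.49] F [ 0.6  0.2 -2.7] w 12.1
max 0.063
[[-0.005, 0.063, 0.004, 0.006, -0.001, 0.011], [-0.005, 0.063, 0.004, 0.006, -0.001, 0.011]]
[ 0.59858714  0.16197868 -2.71856316] [ 0.04132533 -0.16841056  0.02198817]
```

apply_moves(
  commands=[
    [[0, 0.05, 0, 0, 0, 0], [0, 0.05, 0, 0, 0, 0], [0, 0.03, 0, 0, 0, 0], [0, 0, 0, 0, 0, 0], [0, 0, 0, 0, 0, 0]],
  ],
)

```text
clock: 12.52
eef_pos: [640.3, 128.6, -6.9]
tool_rot: [-1.572, -0.002, 1.771]
force: [0.1, 0.6, -1.3]
width: 12.3
```

```bash
python3 -c "
from h import *
s=readout.read_state();print(s['eef_pos'],np.degrees(s['tool_rot']),s['force'],s['torque'])"
```

```text
[640.31607135 128.58966105  -6.89717262] [-90.05257635  -0.11300333 101.49607223] [ 0.110302    0.61139993 -1.25000056] [ 0.01043433  0.21211692 -0.00936633]
```

Seated: eef z = -6.9, and the ring's weight is carried. I start the clockwise stroke about the nut, at 3° per row.

apply_moves(
  commands=[
    [[-0.08, 0, 0, 0, 0.3, 0], [-0.16, 0, 0.004, 0, 0.6, 0], [-0.16, 0, 0.004, 0, 0.6, 0], [-0.16, 0, 0.004, 0, 0.6, 0], [-0.08, 0, 0, 0, 0.3, 0], [0, 0, 0, 0, 0, 0]],
  ],
)

```text
clock: 13.02
eef_pos: [642.7, 101.4, -6.5]
tool_rot: [-1.571, -0.001, 1.553]
force: [0.4, 1.3, -2.4]
width: 12.7
```

```bash
cat >> h.py <<'E'
AX=np.array([517,103.5])
def st(th=None,n=4,r=125.7,z=None,ax=AX):
    """state about the nut; th: world handle yaw to go to -> n rows along the arc"""
    s=readout.read_state();e=s["eef_pos"];v=e[:2]-ax;f,t=np.array(s["force"]),np.array(s["torque"])
    h=np.degrees(s["tool_rot"])
    Mz=v[0]*f[1]/1e3-v[1]*f[0]/1e3+t[2]
    print("z",e[2].round(2),"r",np.hypot(*v).round(2),"ang",np.degrees(np.arctan2(v[1],v[0])).round(2),"rot",h.round(2),"yaw",(h[2]-90).round(2),"F",f.round(2),"T",t.round(3),"Mz nut",Mz.round(3),"tau0",s["tau"][0].round(3),"clk",s["clock"])
    if th is not None:
        a0=np.arctan2(v[1],v[0]);a1=np.radians(th)
        p=e[:2];yaw=s["tool_rot"][2];dy=(a1+np.pi/2-yaw)/n;rows=[]
        for i in range(1,n+1):
            a=a0+(a1-a0)*i/n;rr=np.hypot(*v)+(r-np.hypot(*v))*i/n
            q=ax+rr*np.array([np.cos(a),np.sin(a)]);c,sn=np.cos(yaw),np.sin(yaw);dd=q-p
            rows.append([round((c*dd[0]+sn*dd[1])/40,3),0 if z is None else round((e[2]-z)/n/40,3),round((-sn*dd[0]+c*dd[1])/40,3),0,round(-np.degrees(dy)/5,3),0]);p=q;yaw+=dy
        print(rows)
E
python3 -c "
from h import *
st(-33,12)"
```

```text
z -6.53 r 125.73 ang -0.97 rot [-9.001e+01 -6.000e-02  8.896e+01] yaw -1.04 F [ 0.43  1.31 -2.43] T [0.271 0.052 0.086] Mz nut 0.251 tau0 1.066 clk 13.0167
[[np.float64(-0.146), 0, np.float64(0.003), 0, np.float64(0.533), 0], [np.float64(-0.146), 0, np.float64(0.003), 0, np.float64(0.533), 0], [np.float64(-0.146), 0, np.float64(0.003), 0, np.float64(0.533), 0], [np.float64(-0.146), 0, np.float64(0.003), 0, np.float64(0.533), 0], [np.float64(-0.146), 0, np.float64(0.003), 0, np.float64(0.533), 0], [np.float64(-0.146), 0, np.float64(0.003), 0, np.float64(0.533), 0], [np.float64(-0.146), 0, np.float64(0.003), 0, np.float64(0.533), 0], [np.float64(-0.146), 0, np.float64(0.003), 0, np.float64(0.533), 0], [np.float64(-0.146), 0, np.float64(0.003), 0, np.float64(0.533), 0], [np.float64(-0.146), 0, np.float64(0.003), 0, np.float64(0.533), 0], [np.float64(-0.146), 0, np.float64(0.003), 0, np.float64(0.533), 0], [np.float64(-0.146), 0, np.float64(0.003), 0, np.float64(0.533), 0]]
```

apply_moves(
  commands=[
    [[-0.1, 0, 0, 0, 0.35, 0], [-0.15, 0, 0.003, 0, 0.55, 0], [-0.15, 0, 0.003, 0, 0.55, 0], [-0.15, 0, 0.003, 0, 0.55, 0], [-0.15, 0, 0.003, 0, 0.55, 0], [-0.15, 0, 0.003, 0, 0.55, 0], [-0.08, 0, 0, 0, 0.3, 0], [0, 0, 0, 0, 0, 0]],
  ],
)

```text
clock: 13.68
eef_pos: [636.1, 63.6, -6.6]
tool_rot: [-1.571, -0.0, 1.245]
force: [-0.4, 0.5, -3.1]
width: 12.5
```

```bash
python3 -c "
from h import *
st(-33,5)"
```

```text
z -6.63 r 125.64 ang -18.51 rot [-8.999e+01 -2.000e-02  7.133e+01] yaw -18.67 F [-0.35  0.49 -3.1 ] T [0.157 0.095 0.099] Mz nut 0.143 tau0 0.708 clk 13.6833
[[np.float64(-0.159), 0, np.float64(0.003), 0, np.float64(0.573), 0], [np.float64(-0.159), 0, np.float64(0.003), 0, np.float64(0.573), 0], [np.float64(-0.159), 0, np.float64(0.003), 0, np.float64(0.573), 0], [np.float64(-0.159), 0, np.float64(0.004), 0, np.float64(0.573), 0], [np.float64(-0.159), 0, np.float64(0.004), 0, np.float64(0.573), 0]]
```

apply_moves(
  commands=[
    [[-0.1, 0, 0, 0, 0.35, 0], [-0.15, 0, 0.003, 0, 0.55, 0], [-0.15, 0, 0.003, 0, 0.55, 0], [-0.15, 0, 0.003, 0, 0.55, 0], [-0.1, 0, 0, 0, 0.35, 0], [0, 0, 0, 0, 0, 0], [0, 0, 0, 0, 0, 0]],
  ],
)

```text
clock: 14.27
eef_pos: [625.2, 39.7, -6.6]
tool_rot: [-1.571, -0.0, 1.033]
force: [0.1, -0.1, -2.7]
width: 12.3
```

```bash
python3 -c "
from h import *
st(-33,2)"
```

```text
z -6.59 r 125.58 ang -30.53 rot [-9.000e+01 -3.000e-02  5.921e+01] yaw -30.79 F [ 0.1  -0.08 -2.7 ] T [0.047 0.039 0.197] Mz nut 0.195 tau0 0.572 clk 14.2667
[[np.float64(-0.068), 0, np.float64(-0.001), 0, np.float64(0.221), 0], [np.float64(-0.068), 0, np.float64(-0.001), 0, np.float64(0.221), 0]]
```

apply_moves(
  commands=[
    [[-0.07, 0, 0, 0, 0.25, 0], [-0.07, 0, 0, 0, 0.25, 0], [0, 0, 0, 0, 0, 0], [0, 0, 0, 0, 0, 0]],
  ],
)

```text
clock: 14.6
eef_pos: [622.4, 35.2, -6.6]
tool_rot: [-1.571, -0.001, 0.989]
force: [-1.3, -0.0, -2.7]
width: 12.5
```

```bash
python3 -c "
from h import *
st(-28,2)"
```

```text
z -6.55 r 125.63 ang -32.95 rot [-9.003e+01 -5.000e-02  5.668e+01] yaw -33.32 F [-1.34 -0.05 -2.65] T [-0.035  0.054  0.29 ] Mz nut 0.194 tau0 0.411 clk 14.6
[[np.float64(0.136), 0, np.float64(0.003), 0, np.float64(-0.532), 0], [np.float64(0.136), 0, np.float64(0.003), 0, np.float64(-0.532), 0]]
```

apply_moves(
  commands=[
    [[0.12, 0, 0, 0, -0.46, 0], [0.1, 0, 0, 0, -0.36, 0], [0, 0, 0, 0, 0, 0], [0, 0, 0, 0, 0, 0]],
  ],
)

```text
clock: 14.93
eef_pos: [627.7, 43.6, -6.5]
tool_rot: [-1.571, -0.001, 1.067]
force: [-0.9, -1.3, -2.8]
width: 12.4
```

```bash
python3 -c "
from h import *
st(-28,2)"
```

```text
z -6.53 r 125.84 ang -28.43 rot [-9.001e+01 -6.000e-02  6.115e+01] yaw -28.85 F [-0.89 -1.3  -2.82] T [-0.248  0.23   0.116] Mz nut -0.082 tau0 -0.769 clk 14.9333
[[np.float64(0.012), 0, np.float64(0.002), 0, np.float64(-0.085), 0], [np.float64(0.012), 0, np.float64(0.002), 0, np.float64(-0.085), 0]]
```

apply_moves(
  commands=[
    [[0, -0.1, 0, 0, -0.05, 0], [0, -0.15, 0, 0, 0, 0], [0, -0.12, 0, 0, 0, 0], [0, -0.08, 0, 0, 0, 0], [0, 0, 0, 0, 0, 0], [0, 0, 0, 0, 0, 0]],
  ],
)

```text
clock: 15.43
eef_pos: [629.1, 44.0, 13.7]
tool_rot: [-1.573, -0.003, 1.071]
force: [-0.7, -0.4, -4.7]
width: 12.4
```

```bash
python3 -c "
from h import *
st(31.8,15,125.6)"
```

```text
z 13.73 r 126.9 ang -27.96 rot [-90.15  -0.17  61.35] yaw -28.65 F [-0.71 -0.42 -4.75] T [-0.062 -0.109 -0.   ] Mz nut -0.09 tau0 0.016 clk 15.4333
[[np.float64(0.22), 0, np.float64(0.012), 0, np.float64(-0.806), 0], [np.float64(0.22), 0, np.float64(0.012), 0, np.float64(-0.806), 0], [np.float64(0.22), 0, np.float64(0.012), 0, np.float64(-0.806), 0], [np.float64(0.22), 0, np.float64(0.012), 0, np.float64(-0.806), 0], [np.float64(0.22), 0, np.float64(0.012), 0, np.float64(-0.806), 0], [np.float64(0.219), 0, np.float64(0.012), 0, np.float64(-0.806), 0], [np.float64(0.219), 0, np.float64(0.011), 0, np.float64(-0.806), 0], [np.float64(0.219), 0, np.float64(0.011), 0, np.float64(-0.806), 0], [np.float64(0.219), 0, np.float64(0.011), 0, np.float64(-0.806), 0], [np.float64(0.219), 0, np.float64(0.011), 0, np.float64(-0.806), 0], [np.float64(0.219), 0, np.float64(0.011), 0, np.float64(-0.806), 0], [np.float64(0.219), 0, np.float64(0.01), 0, np.float64(-0.806), 0], [np.float64(0.218), 0, np.float64(0.01), 0, np.float64(-0.806), 0], [np.float64(0.218), 0, np.float64(0.01), 0, np.float64(-0.806), 0], [np.float64(0.218), 0, np.float64(0.01), 0, np.float64(-0.806), 0]]
```

apply_moves(
  commands=[
    [[0.1, 0, 0.008, 0, -0.35, 0], [0.18, 0, 0.01, 0, -0.65, 0], [0.18, 0, 0.01, 0, -0.65, 0], [0.18, 0, 0.01, 0, -0.65, 0], [0.18, 0, 0.01, 0, -0.65, 0], [0.18, 0, 0.01, 0, -0.65, 0], [0.1, 0, 0.005, 0, -0.35, 0], [0, 0, 0, 0, 0, 0]],
  ],
)

```text
clock: 16.1
eef_pos: [642.2, 88.9, 13.0]
tool_rot: [-1.574, -0.002, 1.441]
force: [0.0, 1.1, -2.9]
width: 12.5
```

```bash
python3 -c "
from h import *
st(31.8,10,125.6)"
```

```text
z 13.0 r 126.04 ang -6.64 rot [-90.17  -0.1   82.54] yaw -7.46 F [ 0.01  1.13 -2.93] T [ 0.012 -0.133  0.013] Mz nut 0.154 tau0 0.651 clk 16.1
[[np.float64(0.211), 0, np.float64(0.011), 0, np.float64(-0.785), 0], [np.float64(0.211), 0, np.float64(0.011), 0, np.float64(-0.785), 0], [np.float64(0.211), 0, np.float64(0.011), 0, np.float64(-0.785), 0], [np.float64(0.211), 0, np.float64(0.01), 0, np.float64(-0.785), 0], [np.float64(0.211), 0, np.float64(0.01), 0, np.float64(-0.785), 0], [np.float64(0.211), 0, np.float64(0.01), 0, np.float64(-0.785), 0], [np.float64(0.211), 0, np.float64(0.009), 0, np.float64(-0.785), 0], [np.float64(0.211), 0, np.float64(0.009), 0, np.float64(-0.785), 0], [np.float64(0.211), 0, np.float64(0.009), 0, np.float64(-0.785), 0], [np.float64(0.211), 0, np.float64(0.008), 0, np.float64(-0.785), 0]]
```

apply_moves(
  commands=[
    [[0.15, 0, 0.01, 0, -0.55, 0], [0.21, 0, 0.011, 0, -0.78, 0], [0.21, 0, 0.011, 0, -0.78, 0], [0.21, 0, 0.01, 0, -0.78, 0], [0.21, 0, 0.01, 0, -0.78, 0], [0.21, 0, 0.01, 0, -0.78, 0], [0.21, 0, 0.01, 0, -0.78, 0], [0.15, 0, 0.01, 0, -0.55, 0]],
  ],
)

```text
clock: 16.77
eef_pos: [632.6, 145.9, 11.5]
tool_rot: [-1.57, 0.005, 1.957]
force: [-0.3, -0.1, -4.3]
width: 12.3
```

apply_moves(
  commands=[
    [[0, 0, 0, 0, 0, 0], [0, 0, 0, 0, 0, 0]],
  ],
)

```text
clock: 16.93
eef_pos: [631.7, 146.8, 11.2]
tool_rot: [-1.57, 0.004, 1.958]
force: [1.0, -1.0, -3.6]
width: 13.0
```

```bash
python3 -c "
from h import *
st(31.8,3,125.6)"
```

```text
z 11.18 r 122.61 ang 20.71 rot [-89.93   0.22 112.18] yaw 22.18 F [ 0.97 -1.03 -3.61] T [ 0.071 -0.187 -0.013] Mz nut -0.173 tau0 -0.858 clk 16.9333
[[np.float64(0.199), 0, np.float64(-0.024), 0, np.float64(-0.642), 0], [np.float64(0.201), 0, np.float64(-0.022), 0, np.float64(-0.642), 0], [np.float64(0.202), 0, np.float64(-0.02), 0, np.float64(-0.642), 0]]
```

apply_moves(
  commands=[
    [[0.15, 0, -0.02, 0, -0.45, 0], [0.18, 0, -0.02, 0, -0.55, 0], [0.15, 0, -0.02, 0, -0.45, 0], [0, 0, 0, 0, 0, 0], [0, 0, 0, 0, 0, 0]],
  ],
)

```text
clock: 17.35
eef_pos: [625.8, 164.5, 10.9]
tool_rot: [-1.568, 0.005, 2.092]
force: [-0.4, -0.3, -3.7]
width: 12.8
```

```bash
python3 -c "
from h import *
st(31.8,2,125.6)"
```

```text
z 10.86 r 124.74 ang 29.3 rot [-89.85   0.3  119.84] yaw 29.84 F [-0.43 -0.26 -3.65] T [ 0.047 -0.065 -0.039] Mz nut -0.041 tau0 -0.766 clk 17.35
[[np.float64(0.068), 0, np.float64(-0.011), 0, np.float64(-0.196), 0], [np.float64(0.069), 0, np.float64(-0.01), 0, np.float64(-0.196), 0]]
```

apply_moves(
  commands=[
    [[0.065, 0, -0.01, 0, -0.2, -0.03], [0.065, 0, -0.01, 0, -0.2, -0.03], [0, 0, 0, 0, 0, 0], [0, 0, 0, 0, 0, 0]],
  ],
)

```text
clock: 17.68
eef_pos: [623.8, 169.6, 10.9]
tool_rot: [-1.568, -0.0, 2.13]
force: [-0.7, -1.1, -4.2]
width: 12.3
```

```bash
python3 -c "
from h import *
st()
plan([623.75,169.7,11],121.8,2)"
```

```text
z 10.86 r 125.59 ang 31.74 rot [-8.9840e+01 -1.0000e-02  1.2202e+02] yaw 32.02 F [-0.74 -1.13 -4.23] T [ 0.062 -0.183  0.002] Mz nut -0.07 tau0 -0.288 clk 17.6833
from [623.8 169.6  10.9] [-8.9840e+01 -1.0000e-02  1.2202e+02] F [-0.7 -1.1 -4.2] w 12.3
max 0.022
[[0.002, -0.002, -0.0, -0.016, 0.022, 0.001], [0.002, -0.002, -0.0, -0.016, 0.022, 0.001]]
```

Aligned, so I lower.

apply_moves(
  commands=[
    [[0, 0.08, 0, -0.02, 0.03, 0], [0, 0.1, 0, -0.02, 0.02, 0], [0, 0.1, 0, 0, 0, 0], [0, 0.04, 0, 0, 0, 0], [0, 0, 0, 0, 0, 0], [0, 0, 0, 0, 0, 0]],
  ],
)

```text
clock: 18.18
eef_pos: [623.9, 168.9, -3.7]
tool_rot: [-1.572, -0.0, 2.123]
force: [-0.3, 0.4, -3.7]
width: 12.3
```

```bash
python3 -c "
from h import *
st()"
```

```text
z -3.68 r 125.33 ang 31.44 rot [-90.05  -0.   121.65] yaw 31.65 F [-0.27  0.41 -3.71] T [ 0.185 -0.121 -0.012] Mz nut 0.049 tau0 0.196 clk 18.1833
```

apply_moves(
  commands=[
    [[0, 0.04, 0, 0, 0, 0], [0, 0.04, 0, 0, 0, 0], [0, 0.01, 0, 0, 0, 0], [0, 0, 0, 0, 0, 0]],
  ],
)

```text
clock: 18.52
eef_pos: [624.2, 169.0, -7.0]
tool_rot: [-1.572, 0.0, 2.123]
force: [-0.3, -0.2, -1.3]
width: 12.4
```

```bash
python3 -c "
from h import *
st(20,4)"
```

```text
z -6.96 r 125.63 ang 31.42 rot [-9.0060e+01  1.0000e-02  1.2165e+02] yaw 31.65 F [-0.29 -0.18 -1.34] T [-0.     0.18  -0.008] Mz nut -0.009 tau0 0.133 clk 18.5167
[[np.float64(-0.156), 0, np.float64(0.004), 0, np.float64(0.583), 0], [np.float64(-0.156), 0, np.float64(0.004), 0, np.float64(0.583), 0], [np.float64(-0.156), 0, np.float64(0.004), 0, np.float64(0.583), 0], [np.float64(-0.156), 0, np.float64(0.004), 0, np.float64(0.583), 0]]
```

apply_moves(
  commands=[
    [[-0.1, 0, 0, 0, 0.35, 0], [-0.16, 0, 0.004, 0, 0.58, 0], [-0.16, 0, 0.004, 0, 0.58, 0], [-0.16, 0, 0.004, 0, 0.58, 0], [-0.16, 0, 0.004, 0, 0.58, 0], [-0.16, 0, 0.004, 0, 0.58, 0], [-0.1, 0, 0, 0, 0.35, 0], [0, 0, 0, 0, 0, 0]],
  ],
)

```text
clock: 19.18
eef_pos: [639.7, 131.0, -6.4]
tool_rot: [-1.571, -0.001, 1.79]
force: [-0.8, 1.8, -4.1]
width: 12.2
```

```bash
python3 -c "
from h import *
st(4,4)"
```

```text
z -6.42 r 125.75 ang 12.65 rot [-9.0010e+01 -6.0000e-02  1.0259e+02] yaw 12.59 F [-0.75  1.75 -4.06] T [0.287 0.095 0.   ] Mz nut 0.236 tau0 0.966 clk 19.1833
[[np.float64(-0.119), 0, np.float64(0.002), 0, np.float64(0.429), 0], [np.float64(-0.119), 0, np.float64(0.002), 0, np.float64(0.429), 0], [np.float64(-0.119), 0, np.float64(0.002), 0, np.float64(0.429), 0], [np.float64(-0.119), 0, np.float64(0.002), 0, np.float64(0.429), 0]]
```

apply_moves(
  commands=[
    [[-0.1, 0.01, 0, 0, 0.37, 0], [-0.12, 0.01, 0.002, 0, 0.43, 0], [-0.12, 0.01, 0.002, 0, 0.43, 0], [-0.08, 0, 0, 0, 0.3, 0], [0, 0, 0, 0, 0, 0], [0, 0, 0, 0, 0, 0]],
  ],
)

```text
clock: 19.68
eef_pos: [642.3, 113.7, -6.9]
tool_rot: [-1.571, -0.001, 1.647]
force: [-0.3, 1.2, -1.2]
width: 12.6
```

```bash
python3 -c "
from h import *
st(0,4)"
```

```text
z -6.89 r 125.71 ang 4.65 rot [-8.999e+01 -8.000e-02  9.435e+01] yaw 4.35 F [-0.33  1.24 -1.23] T [0.272 0.201 0.192] Mz nut 0.35 tau0 1.132 clk 19.6833
[[np.float64(-0.064), 0, np.float64(0.0), 0, np.float64(0.217), 0], [np.float64(-0.064), 0, np.float64(0.0), 0, np.float64(0.217), 0], [np.float64(-0.064), 0, np.float64(0.001), 0, np.float64(0.217), 0], [np.float64(-0.064), 0, np.float64(0.001), 0, np.float64(0.217), 0]]
```

apply_moves(
  commands=[
    [[-0.04, 0.002, 0, 0, 0.14, 0], [-0.04, 0.002, 0, 0, 0.14, 0], [-0.04, 0.002, 0, 0, 0.14, 0], [-0.04, 0.002, 0, 0, 0.14, 0], [-0.04, 0, 0, 0, 0.14, 0], [-0.04, 0, 0, 0, 0.14, 0]],
  ],
)

```text
clock: 20.18
eef_pos: [642.7, 104.4, -7.0]
tool_rot: [-1.571, -0.002, 1.569]
force: [-0.6, 0.5, -0.9]
width: 12.4
```

```bash
python3 -c "
from h import *
st()"
```

```text
z -7.05 r 125.71 ang 0.42 rot [-89.99  -0.12  89.9 ] yaw -0.1 F [-0.64  0.5  -0.86] T [0.061 0.232 0.288] Mz nut 0.352 tau0 0.691 clk 20.1833
```

apply_moves(
  commands=[
    [[-0.04, 0, 0, 0, 0.13, 0], [-0.04, 0, 0, 0, 0.13, 0], [-0.04, 0, 0, 0, 0.13, 0], [-0.04, 0, 0, 0, 0.13, 0], [-0.04, 0, 0, 0, 0.13, 0], [-0.04, 0, 0, 0, 0.13, 0], [-0.04, 0, 0, 0, 0.13, 0]],
  ],
)

```text
clock: 20.77
eef_pos: [642.3, 93.1, -7.1]
tool_rot: [-1.57, -0.003, 1.481]
force: [-1.4, 1.9, -1.4]
width: 12.5
```

```bash
python3 -c "
from h import *
st()"
```

```text
z -7.06 r 125.69 ang -4.76 rot [-89.98  -0.2   84.83] yaw -5.17 F [-1.45  1.88 -1.4 ] T [0.254 0.253 0.195] Mz nut 0.415 tau0 1.033 clk 20.7667
```

apply_moves(
  commands=[
    [[-0.04, 0, 0, 0, 0.13, 0], [-0.04, 0, 0, 0, 0.13, 0], [-0.04, 0, 0, 0, 0.13, 0], [-0.04, 0, 0, 0, 0.13, 0], [-0.04, 0, 0, 0, 0.13, 0]],
  ],
)

```text
clock: 21.18
eef_pos: [641.8, 87.8, -6.9]
tool_rot: [-1.571, -0.007, 1.423]
force: [-0.4, 2.5, -1.7]
width: 12.6
```

```bash
python3 -c "
from h import *
st()"
```

```text
z -6.88 r 125.74 ang -7.16 rot [-90.02  -0.39  81.55] yaw -8.45 F [-0.44  2.53 -1.69] T [0.673 0.17  0.813] Mz nut 1.123 tau0 3.007 clk 21.1833
```

apply_moves(
  commands=[
    [[-0.04, 0, 0, 0, 0, 0]],
  ],
)

```text
clock: 21.27
eef_pos: [641.7, 87.4, -6.9]
tool_rot: [-1.571, -0.008, 1.424]
force: [-0.6, 6.7, -1.5]
width: 12.4
```

```bash
python3 -c "
from h import *
st()"
```

```text
z -6.87 r 125.72 ang -7.37 rot [-90.03  -0.45  81.58] yaw -8.42 F [-0.64  6.72 -1.55] T [1.117 0.141 0.622] Mz nut 1.449 tau0 3.848 clk 21.2667
```

apply_moves(
  commands=[
    [[-0.04, 0, 0, 0, 0, 0]],
  ],
)

```text
clock: 21.35
eef_pos: [641.7, 87.4, -6.8]
tool_rot: [-1.572, -0.01, 1.425]
force: [0.3, 5.6, -0.9]
width: 13.0
```

```bash
python3 -c "
from h import *
st()"
```

```text
z -6.77 r 125.76 ang -7.38 rot [-90.06  -0.56  81.64] yaw -8.36 F [ 0.34  5.57 -0.94] T [1.141 0.093 0.595] Mz nut 1.295 tau0 4.211 clk 21.35
```

apply_moves(
  commands=[
    [[-0.04, 0, 0, 0, 0, 0]],
  ],
)

```text
clock: 21.43
eef_pos: [641.8, 87.5, -6.7]
tool_rot: [-1.572, -0.012, 1.426]
force: [1.5, 5.6, -0.6]
width: 12.3
```

```bash
python3 -c "
from h import *
st()"
```

```text
z -6.7 r 125.78 ang -7.32 rot [-90.09  -0.67  81.69] yaw -8.31 F [ 1.52  5.63 -0.64] T [1.073 0.047 0.483] Mz nut 1.209 tau0 4.063 clk 21.4333
```

apply_moves(
  commands=[
    [[-0.04, 0, 0, 0, 0, 0.03], [-0.04, 0, 0, 0, 0, 0.03]],
  ],
)

```text
clock: 21.6
eef_pos: [641.8, 87.5, -6.6]
tool_rot: [-1.573, -0.01, 1.427]
force: [-0.3, 5.2, -1.5]
width: 12.2
```

```bash
python3 -c "
from h import *
st()"
```

```text
z -6.6 r 125.8 ang -7.3 rot [-90.13  -0.6   81.78] yaw -8.22 F [-0.26  5.23 -1.49] T [1.033 0.076 0.535] Mz nut 1.184 tau0 4.027 clk 21.6
```

apply_moves(
  commands=[
    [[-0.04, 0, 0, 0, 0, 0.03], [-0.04, 0, 0, 0, 0, 0.03]],
  ],
)

```text
clock: 21.77
eef_pos: [641.8, 87.5, -6.6]
tool_rot: [-1.574, -0.009, 1.429]
force: [0.6, 4.9, -2.1]
width: 12.9
```

```bash
python3 -c "
from h import *
st()"
```

```text
z -6.56 r 125.79 ang -7.3 rot [-90.17  -0.51  81.85] yaw -8.15 F [ 0.61  4.92 -2.13] T [1.025 0.112 0.48 ] Mz nut 1.104 tau0 3.931 clk 21.7667
```

apply_moves(
  commands=[
    [[-0.042, 0.004, 0, 0.01, 0.01, 0.03], [-0.042, 0.004, 0, 0.01, 0.01, 0.03]],
  ],
)

```text
clock: 21.93
eef_pos: [641.7, 87.4, -6.8]
tool_rot: [-1.573, -0.007, 1.428]
force: [-0.1, 5.1, -1.7]
width: 12.4
```

```bash
python3 -c "
from h import *
st()"
```

```text
z -6.79 r 125.78 ang -7.33 rot [-90.1   -0.42  81.83] yaw -8.17 F [-0.1   5.14 -1.66] T [1.105 0.178 0.488] Mz nut 1.127 tau0 3.974 clk 21.9333
```

apply_moves(
  commands=[
    [[-0.042, 0.004, 0, 0.01, 0.01, 0.03], [-0.042, 0.004, 0, 0.01, 0.01, 0.03]],
  ],
)

```text
clock: 22.1
eef_pos: [641.7, 87.4, -7.0]
tool_rot: [-1.571, -0.006, 1.428]
force: [-0.4, 5.5, -1.0]
width: 12.7
```

```bash
python3 -c "
from h import *
st()"
```

```text
z -6.96 r 125.72 ang -7.37 rot [-90.03  -0.34  81.81] yaw -8.19 F [-0.44  5.55 -1.04] T [1.078 0.142 0.52 ] Mz nut 1.205 tau0 3.954 clk 22.1
```

apply_moves(
  commands=[
    [[-0.042, 0, 0, 0, 0.015, 0.02], [-0.042, 0, 0, 0, 0.015, 0.02], [-0.042, 0, 0, 0, 0.015, 0.02], [-0.042, 0, 0, 0, 0.015, 0.02]],
  ],
)

```text
clock: 22.43
eef_pos: [641.7, 87.3, -6.7]
tool_rot: [-1.573, -0.006, 1.426]
force: [0.2, 5.3, -2.2]
width: 12.3
```

```bash
python3 -c "
from h import *
st()"
```

```text
z -6.68 r 125.78 ang -7.39 rot [-90.12  -0.37  81.7 ] yaw -8.3 F [ 0.24  5.28 -2.19] T [1.105 0.061 0.552] Mz nut 1.214 tau0 3.949 clk 22.4333
```

apply_moves(
  commands=[
    [[-0.042, 0, 0, 0, 0.015, 0.02], [-0.042, 0, 0, 0, 0.015, 0.02], [-0.042, 0, 0, 0, 0.015, 0.02], [-0.042, 0, 0, 0, 0.015, 0.02]],
  ],
)

```text
clock: 22.77
eef_pos: [641.8, 87.2, -6.6]
tool_rot: [-1.574, -0.007, 1.425]
force: [0.1, 3.8, -1.6]
width: 12.0
```

```bash
python3 -c "
from h import *
st()"
```

```text
z -6.56 r 125.84 ang -7.44 rot [-90.21  -0.4   81.63] yaw -8.37 F [ 0.14  3.82 -1.62] T [1.053 0.109 0.582] Mz nut 1.061 tau0 3.993 clk 22.7667
```

The nut is firm at the stop. The moment held near 1.2 N m for about 1.3 s, with joint-1 torque steady. Next I release and lift off.

apply_moves(
  commands=[
    [[0, 0, 0, 0, 0, 0], [0.05, 0, 0, 0.01, -0.15, 0.03], [0.08, 0, 0, 0.01, -0.3, 0.03], [0.06, 0, 0, 0, -0.2, 0], [0, 0, 0, 0, 0, 0], [0, 0, 0, 0, 0, 0]],
  ],
)

```text
clock: 23.27
eef_pos: [642.2, 92.2, -7.0]
tool_rot: [-1.571, 0.002, 1.481]
force: [-1.0, 1.6, -1.2]
width: 12.7
```

```bash
python3 -c "
from h import *
st(-3,2)"
```

```text
z -6.98 r 125.72 ang -5.15 rot [-90.03   0.11  84.87] yaw -5.13 F [-1.01  1.62 -1.19] T [0.487 0.273 0.01 ] Mz nut 0.202 tau0 1.151 clk 23.2667
[[np.float64(0.059), 0, np.float64(0.001), 0, np.float64(-0.213), 0], [np.float64(0.059), 0, np.float64(0.001), 0, np.float64(-0.213), 0]]
```

apply_moves(
  commands=[
    [[0.06, 0, 0, 0, -0.2, 0], [0.06, 0, 0, 0, -0.2, 0], [0, 0, 0, 0, 0, 0], [0, 0, 0, 0, 0, 0]],
  ],
)

```text
clock: 23.6
eef_pos: [642.6, 95.8, -7.0]
tool_rot: [-1.571, 0.003, 1.516]
force: [0.1, 0.4, -1.0]
width: 12.4
```

```bash
python3 -c "
from h import *
st(-3,2)"
```

```text
z -7.03 r 125.82 ang -3.52 rot [-90.     0.17  86.84] yaw -3.16 F [ 0.07  0.39 -1.03] T [ 0.27   0.231 -0.11 ] Mz nut -0.06 tau0 0.536 clk 23.6
[[np.float64(0.014), 0, np.float64(0.001), 0, np.float64(-0.016), 0], [np.float64(0.014), 0, np.float64(0.001), 0, np.float64(-0.016), 0]]
```

Free. I lift to clear the boards.

apply_moves(
  commands=[
    [[0.02, -0.1, 0, 0, 0, 0], [0, -0.15, 0, 0, 0, 0], [0, -0.2, 0, 0, 0, 0], [0, -0.3, 0, 0, 0, 0], [0, -0.4, 0, 0, 0, 0], [0, -0.4, 0, 0, 0, 0], [0, -0.2, 0, 0, 0, 0], [0, 0, 0, 0, 0, 0]],
  ],
)

```text
clock: 24.27
eef_pos: [643.5, 93.2, 69.3]
tool_rot: [-1.573, 0.007, 1.514]
force: [0.4, 0.2, -3.6]
width: 12.4
```

```bash
python3 -c "
from h import *
st()
plan([588.9,-220.5,65],83.5,10)"
```

```text
z 69.32 r 126.87 ang -4.64 rot [-90.14   0.38  86.74] yaw -3.26 F [ 0.4   0.21 -3.62] T [ 0.046 -0.121  0.03 ] Mz nut 0.061 tau0 -0.09 clk 24.2667
from [643.5  93.2  69.3] [-90.14   0.38  86.74] F [ 0.4  0.2 -3.6] w 12.4
max 0.794
[[-0.791, 0.016, 0.092, 0.003, 0.065, -0.008], [-0.791, 0.015, 0.087, 0.003, 0.065, -0.008], [-0.792, 0.015, 0.083, 0.003, 0.065, -0.008], [-0.792, 0.014, 0.078, 0.003, 0.065, -0.008], [-0.793, 0.014, 0.074, 0.003, 0.065, -0.008], [-0.793, 0.013, 0.069, 0.003, 0.065, -0.008], [-0.793, 0.013, 0.065, 0.003, 0.065, -0.008], [-0.794, 0.012, 0.06, 0.003, 0.065, -0.008], [-0.794, 0.012, 0.056, 0.003, 0.065, -0.008], [-0.794, 0.011, 0.051, 0.003, 0.065, -0.008]]
```

apply_moves(
  commands=[
    [[-0.4, 0, 0.05, 0, 0.05, -0.01], [-0.79, 0, 0.09, 0, 0.07, -0.01], [-0.79, 0, 0.08, 0, 0.07, -0.01], [-0.79, 0, 0.08, 0, 0.07, -0.01], [-0.79, 0, 0.07, 0, 0.07, -0.01], [-0.79, 0, 0.07, 0, 0.07, -0.01], [-0.79, 0, 0.06, 0, 0.07, -0.01], [-0.79, 0, 0.06, 0, 0.07, 0]],
  ],
)

```text
clock: 24.93
eef_pos: [601.8, -140.0, 67.3]
tool_rot: [-1.574, -0.008, 1.482]
force: [-0.4, -0.9, -3.4]
width: 12.5
```

apply_moves(
  commands=[
    [[-0.7, 0, 0.06, 0, 0.07, 0], [-0.5, 0, 0.05, 0, 0.05, 0], [-0.2, 0, 0, 0, 0, 0], [0, 0, 0, 0, 0, 0], [0, 0, 0, 0, 0, 0]],
  ],
)

```text
clock: 25.35
eef_pos: [584.2, -212.9, 64.7]
tool_rot: [-1.568, -0.0, 1.454]
force: [-0.7, 1.1, -4.0]
width: 12.5
```

```bash
python3 -c "
from h import *
plan([588.9,-220.5,45],83.5,4)"
```

```text
from [ 584.2 -212.9   64.7] [-8.985e+01 -1.000e-02  8.333e+01] F [-0.7  1.1 -4. ] w 12.5
max 0.123
[[-0.044, 0.123, -0.035, -0.008, -0.008, 0.0], [-0.044, 0.123, -0.035, -0.008, -0.008, 0.0], [-0.044, 0.123, -0.035, -0.008, -0.008, 0.0], [-0.044, 0.123, -0.035, -0.008, -0.008, 0.0]]
```

apply_moves(
  commands=[
    [[-0.05, 0.12, -0.03, -0.01, -0.01, 0], [-0.05, 0.15, -0.03, -0.01, -0.01, 0], [-0.04, 0.2, -0.03, -0.01, -0.01, 0], [0, 0.2, 0, 0, 0, 0], [0, 0.1, 0, 0, 0, 0], [0, 0, 0, 0, 0, 0], [0, 0, 0, 0, 0, 0]],
  ],
)

```text
clock: 25.93
eef_pos: [589.6, -208.1, 28.7]
tool_rot: [-1.569, -0.007, 1.47]
force: [0.2, -0.1, -4.2]
width: 12.4
```

```bash
python3 -c "
from h import *
plan([588.9,-220.5,-8],83.5,3)"
```

```text
from [ 589.6 -208.1   28.7] [-89.9   -0.39  84.22] F [ 0.2 -0.1 -4.2] w 12.4
max 0.306
[[-0.106, 0.305, -0.005, -0.007, 0.048, 0.026], [-0.105, 0.306, -0.006, -0.007, 0.048, 0.026], [-0.104, 0.306, -0.006, -0.007, 0.048, 0.026]]
```

apply_moves(
  commands=[
    [[-0.1, 0, 0, 0, 0.05, 0.03], [-0.1, 0, 0, 0, 0.05, 0.03], [-0.04, 0, 0, 0, 0.02, 0.02], [0, 0, 0, 0, 0, 0], [0, 0, 0, 0, 0, 0], [0, 0, 0, 0, 0, 0]],
  ],
)

```text
clock: 26.43
eef_pos: [589.2, -218.9, 29.6]
tool_rot: [-1.571, 0.002, 1.458]
force: [0.8, 0.3, -3.7]
width: 12.7
```

```bash
python3 -c "
from h import *
plan([588.9,-220.5,-8],83.5,4)"
```

```text
from [ 589.2 -218.9   29.6] [-89.99   0.09  83.56] F [ 0.8  0.3 -3.7] w 12.7
max 0.235
[[-0.01, 0.235, 0.001, -0.001, 0.003, -0.004], [-0.01, 0.235, 0.001, -0.001, 0.003, -0.004], [-0.01, 0.235, 0.001, -0.001, 0.003, -0.004], [-0.01, 0.235, 0.001, -0.001, 0.003, -0.004]]
```

apply_moves(
  commands=[
    [[-0.02, 0.15, 0, 0, 0, 0], [-0.02, 0.2, 0, 0, 0, 0], [0, 0.2, 0, 0, 0, 0], [0, 0.12, 0, 0, 0, 0], [0, 0, 0, 0, 0, 0], [0, 0, 0, 0, 0, 0]],
  ],
)

```text
clock: 26.93
eef_pos: [588.7, -220.6, -0.5]
tool_rot: [-1.57, 0.001, 1.458]
force: [-0.3, 1.2, -3.1]
width: 12.7
```

```bash
python3 -c "
from h import *
plan([588.9,-220.5,-8.3],83.5,3);st()"
```

```text
from [ 5.887e+02 -2.206e+02 -5.000e-01] [-8.996e+01  7.000e-02  8.355e+01] F [-0.3  1.2 -3.1] w 12.7
max 0.065
[[0.001, 0.065, -0.002, -0.003, 0.003, -0.005], [0.001, 0.065, -0.002, -0.003, 0.003, -0.005], [0.001, 0.065, -0.002, -0.003, 0.003, -0.005]]
z -0.53 r 331.92 ang -77.53 rot [-8.996e+01  7.000e-02  8.355e+01] yaw -6.45 F [-0.35  1.18 -3.06] T [-0.013 -0.16   0.028] Mz nut 0.0 tau0 0.021 clk 26.9333
```

apply_moves(
  commands=[
    [[0, 0.06, 0, 0, 0, 0], [0, 0.07, 0, 0, 0, 0], [0, 0.06, 0, 0, 0, 0], [0, 0, 0, 0, 0, 0], [0, 0, 0, 0, 0, 0]],
  ],
)

```text
clock: 27.35
eef_pos: [589.0, -220.6, -8.2]
tool_rot: [-1.571, 0.001, 1.458]
force: [-0.2, 1.3, -2.9]
width: 12.4
```

```bash
python3 -c "
from h import *
st()"
```

```text
z -8.2 r 331.97 ang -77.47 rot [-8.998e+01  7.000e-02  8.356e+01] yaw -6.44 F [-0.25  1.28 -2.9 ] T [0.001 0.    0.025] Mz nut 0.036 tau0 -0.025 clk 27.35
```

apply_moves(
  commands=[
    [[0, 0.015, 0, 0, 0, 0], [0, 0.01, 0, 0, 0, 0], [0, 0, 0, 0, 0, 0]],
  ],
)

```text
clock: 27.6
eef_pos: [589.1, -220.5, -8.2]
tool_rot: [-1.571, 0.001, 1.458]
force: [-0.2, 0.1, -3.6]
width: 12.4
```

```bash
python3 -c "
from h import *
st()"
```

```text
z -8.22 r 331.96 ang -77.45 rot [-9.000e+01  7.000e-02  8.356e+01] yaw -6.44 F [-0.16  0.12 -3.55] T [ 0.08   0.009 -0.034] Mz nut -0.077 tau0 -0.024 clk 27.6
```

apply_moves(
  commands=[
    [[0, 0, 0, 0, 0, 0], [0, 0, 0, 0, 0, 0], [0, 0, 0, 0, 0, 0], [0, 0, 0, 0, 0, 0], [0, 0, 0, 0, 0, 0], [0, 0, 0, 0, 0, 0]],
  ],
  claw=45,
)

```text
clock: 28.1
eef_pos: [591.6, -221.4, -7.0]
tool_rot: [-1.576, 0.002, 1.458]
force: [-0.4, -0.4, -0.0]
width: 45.1
```

apply_moves(
  commands=[
    [[0, -0.1, 0, 0, 0, 0], [0, -0.2, 0, 0, 0, 0], [0, -0.3, 0, 0, 0, 0], [0, -0.5, 0, 0, 0, 0], [0, -0.6, 0, 0, 0, 0], [0, -0.6, 0, 0, 0, 0], [0, -0.3, 0, 0, 0, 0], [0, 0, 0, 0, 0, 0]],
  ],
)

```text
clock: 28.77
eef_pos: [591.2, -221.3, 106.8]
tool_rot: [-1.577, 0.003, 1.458]
force: [0.8, -1.3, -0.1]
width: 45.0
```

```bash
python3 - <<'E'
from h import *
import pickle
st()
d=cam("wrist");t=cam("scene");pickle.dump((d,t),open("d7.pkl","wb"))
a=d["image"][:,:,::-1]
b=cv2.resize(t["image"][120:290,140:350,::-1],None,fx=1.43,fy=1.43,interpolation=cv2.INTER_CUBIC)[:,:300]
c=np.zeros((420,300,3),np.uint8);c[:b.shape[0],:b.shape[1]]=b
cv2.imwrite("pics/end.png",np.hstack([a[:,30:520],c]))
E
```

```text
z 106.81 r 333.13 ang -77.14 rot [-90.34   0.15  83.55] yaw -6.45 F [ 0.83 -1.31 -0.13] T [-0.017  0.017  0.012] Mz nut 0.184 tau0 -0.07 clk 28.7667
```

View pics/end.png

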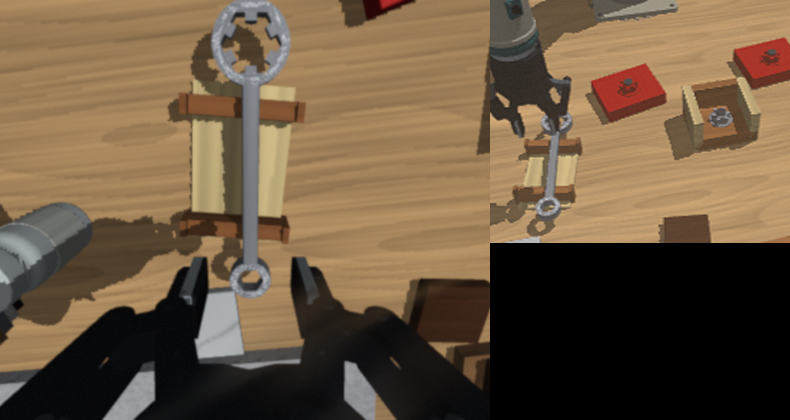

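The wrench lies across both battens as before, large ring at (252,40) and small ring at (250,278) in the view. The gripper is clear, and the sample and bystanders are in place.

apply_moves(
  commands=[
    [[0, -0.3, 0, 0, 0, 0], [0, -0.3, 0, 0, 0, 0], [0, 0, 0, 0, 0, 0], [0, 0, 0, 0, 0, 0], [0, 0, 0, 0, 0, 0]],
  ],
)

```text
clock: 29.28
eef_pos: [586.5, -219.5, 126.4]
tool_rot: [-1.566, 0.0, 1.459]
force: [-0.0, -0.0, -0.2]
width: 44.6
```

```bash
python3 -c "
from h import *
st();finish_job()"
```

```text
z 126.36 r 330.41 ang -77.85 rot [-8.970e+01  1.000e-02  8.357e+01] yaw -6.43 F [-0.04 -0.01 -0.16] T [-0.074 -0.018  0.038] Mz nut 0.026 tau0 -0.011 clk 29.2833
the job is handed in; nothing more can be done
```

The nut is tight against its stop, the wrench is back across both battens of its rest, and the job is handed in at 29.3 s.

- **Tightening:** I turned the nut clockwise about 74° in two strokes, lifting and reseating the wrench once between them. That is inside the expected 70–95°.
- **Holding torque:** At the stop it did not move further. I held it for about 1.3 s at 1.06–1.30 N m by the wrist readings. One reading at the start was 1.45 N m, and joint-1 torque, steady at about 4 N m, suggests that was partly noise. I only sampled between rows, so I can't rule out a brief higher peak.
- **Return:** I laid the wrench back and let go. The last picture shows it on both battens with the large ring at the same end as before, the sample and nearby items where they were, and the gripper clear. I judged the wrench's position by eye and by the arm's own pose (within 0.2 mm of where it was grasped), not by a fresh image measurement.

**Things that failed or disagreed:**
- **First grasp:** It closed on air without touching anything. In the images the fingertips were about 28–30 mm higher than the reported tool position, so I reached that much deeper.
- **Handle width:** The gripper read about 12.5 mm on the 14 mm handle.
- **Weight:** While carrying, the wrist force read roughly 3–5 N with noise, somewhat above the expected wrench weight.

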